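Set a stop screw to a setting block

TASK

Set the height stop: lay the aluminium setting block flat in the channel under the stop screw, then screw the stop down with the socket driver until its rubber pad just drags on the block: a light but definite pressure of about 5 N, the block neither loose nor clamped. Leave the block there under the pad and the driver standing on the screw, and do not crush the pad or disturb the tape roll and the heat sink.

Things in the scene. Friction and masses are not known exactly. Their poses are not given: they have to be found in the camera images.
- setting_block: loose plain aluminium bar, 120 long x 30 wide x 32 high mm, about 0.28 kg, lying on the table; origin at the centre of its underside, x along its length, z up; both ends are alike
- bed: fixed steel base plate of the stop, 8 mm thick, x = -65 to +95 mm, y = +-42 mm in its own frame, with a tongue 60 mm wide in front to x = -101 and a ramp from there down to -122. Origin on the table, straight below the screw's axis; z up, +x towards the column; -x is the open front, towards the robot (within 0.35 rad). The grey column's front face is at x = +56 mm
- channel (a point): point on the plate in the middle of the channel's front end (bed x = -44, y = 0, z = 8 mm), axes as the bed. The channel runs along x between two rails 10 mm high, bed x = -43 to +27 mm, inner faces at y = +-18.5 mm, flared open from there to x = -60 mm. A block centred on this point has 16 mm of its length beyond the screw's axis
- stop_frame: fixed grey C-frame on the base plate, with the screw and pad that it carries. Origin and axes as bed. Its arm reaches over the channel: underside 62 mm and top 84 mm above the table, 44 mm wide, nose 22 mm in front of the screw's axis; the column is at x = +56 to +88 mm
- screw_axis (a point): point fixed in the frame on the vertical axis of the stop screw, 88 mm above the table, at the top of the brass bush through which the screw passes. Clockwise from above lowers the screw 2.4 mm per rad (15 mm a turn). Thread friction of 0.08 N m holds it where it is left
- screw_head (a point): point on the screw, at the centre of the top of its hex head, turning with it; about 110 mm above the table at the start. Steel hex 24 mm across flats, 14 mm high, with a low cone 5 mm high on top, above a round flange 36 mm across. Two of the flats are square to this point's x axis; its angle is random at the start.
- pad_axis (a point): point fixed in the frame on the screw's axis, 40 mm above the table: level with the top of a block in the channel. The rubber pad on the screw's lower end, 24 mm across, starts 2 to 5 mm above it. It yields about 0.2 mm per N (about 10 N more per rad of turn once it touches). Friction on pad and plate is about 0.6 (+-15 %): sliding the block takes about 1.2 times the pad's force plus 2 N
- driver: loose socket driver, standing upright, socket down, on the tray; 102 mm tall, 0.16 kg; origin at the centre of its lower end, z up. Round black handle 30 mm across, 47 to 98 mm above the lower end. Steel hex socket below, 37 mm across outside, 26.5 mm across flats inside, 22 mm deep, inner flats square to its x axis and every 60 degrees on
- driver_mouth (a point): centre of the driver's socket mouth (same point as its origin). It slips over the screw's head until the lower end rests on the flange, 14 mm below the top of the hex, and then stands there by itself; if the hexagons are more than 10 degrees apart it stops on top of the hex instead
- tool_tray: fixed square steel tray 78 x 78 mm, floor 3 mm and rim 9 mm above the table; origin at the centre of its underside
- tape_roll: bystander: loose tape roll lying flat, 84 mm across, 22 mm high; origin under its centre
- heat_sink: bystander: loose black finned heat sink, 30 x 42 x 24 mm; origin under its centre
Mind the look-alikes: they are no part of the job. What is shaped like the driver but turquoise is not meant.

How it is judged:
By the outcome, as a careful person would: the job done as asked, in the order asked, and still so for the second after the job is handed in, with the robot touching nothing.
It also fails if it takes over 72 s, if anything falls off the work surface, if the arm or the gripper's body presses on something with over 40 N, if the wrist force passes 120 N, or if a joint passes its speed limit or range.

ROBOT

A 6-joint arm with a two-finger parallel gripper is mounted at the origin on a cart in front of the work surface, level with it; the furniture and walls round the work are solid. World frame = base frame: x ahead of the robot, y to its left, z up, the work surface at z = 0. Lengths are in m, angles in rad, forces in N, time in s.
With the tool pointing down it reaches from about 0.275 to 0.725 m from the base axis. Payload 15.9 kg.
Tool frame: the origin (TCP) lies at the very end of the fingers, on their centre line; the grasp point (between the pads) lies 19 mm behind it; z points along the fingers, y is the line along which they close (so a half turn about z gives the same grasp; the last joint's range is limited). The gripper opens to 85 mm and grips with 20 to 120 N. Pads are 22 mm wide; open, the fingers measure 114 mm over their backs; the gripper's body (76 mm by 85 mm) begins 54 mm behind the grasp point. The pads swing forward as they close: fully open they stand 13 mm farther back than shut.
Start: joints at [-1.229, 0.213, -0.034, 1.323, 0, 1.571], TCP at [0.168, -0.471, 0.231] pointing down, gripper open.
Joint ranges: [-2.98, 2.98], [-0.74, 1.72], [-1.14, 1.35], [-2.1, 2.04], [-1.57, 1.44], [-3.14, 3.14]. Speed limits (rad/s): [1.89, 1.89, 2.39, 2.57, 3.14, 3.14].

INTERFACE

Orientations are given as [roll, pitch, yaw] about the fixed x, y, z axes, in that order (R = Rz(yaw) Ry(pitch) Rx(roll)).
In Python, from station import readout, eyes, robot gives the robot as it stands.
- The arm moves only by the tool jog_arm, never from a script. Its arguments are lists of equal length, an entry for each row: "linear": the shift along the tool's x, y, z as a fraction of full scale, a list of three; "rot": the turn, a rotation vector about the tool's x, y, z as a fraction of full scale, a list of three. In form: {"linear": [[dx, dy, dz], ...], "rot": [[wx, wy, wz], ...]}. A call has exactly 8 rows; each row shifts and turns the commanded pose from where the row before left it, along the tool's axes as they then stand; what a row does not reach is not made up. Full scale, the value 1, is 4 cm for a shift and 6 degrees for a turn. A row lasts 1/12 s, in which the tool goes at most 41.7 mm and 7.16 degrees, less where a joint would pass 70% of its speed; a pose out of reach is approached as far as the arm can. A call with a number of a shift or a turn outside -1 to 1 is refused whole. A call with a gripper value outside its range is refused whole. "hand" is the finger opening in mm, from 0 to 85.4, set as the call begins (left out, the last holds). The fingers move at their own pace and stop on an object; "newtons" is the grip in N (left out, the last holds). Time passes only in rows, so rows that do not move let the fingers close, or fill a call up. It gives the time, the measured TCP pose, the force, the opening and the grip force at its end, in the units of the state.
- readout.sense(): the state, without advancing time (a new reading comes with each control period).
- eyes.grab_frame(name): name is "scene" or "top"; returns a dict with "pixels" (400x640x3 uint8, red, green, blue), "fx", "fy", "cx", "cy" (pixels), "dist" ([k1, k2, p1, p2, k3] as OpenCV has them; the pictures are not rectified), "R" (3x3) and "t" (3): a world point X has camera coordinates R X + t. Camera axes: x right, y down, z forward; pixel columns grow to the right and rows downward; lengths in m; the calibration is good to about 2 mm. A picture is of the moment at which its call begins. There is no depth.
- robot.hand_in(): hands the job in; it is judged then, once.
The state is a dict: "t": time; "joint_positions": joint angles; "joint_velocities": joint speeds; "joint_torque": joint torques, N m; "tcp_pos": TCP position; "eef_rot": TCP orientation; "contact_force": force on the tool from outside, world axes, zero at the start; "wrist_torque": the same for the moment, N m; "finger_gap": finger opening in m; "grip_force": force on a finger pad.
Only numpy, scipy, OpenCV 4.12 (cv2) and the standard library are available. Lean on these libraries where they do the work, as an engineer would, in place of code of your own. Each camera call takes 0.05 s, during which the arm holds its last target. There are 200 camera calls.

## Working session

There is one attempt and no reset: what is moved stays moved. The work goes in short steps, Python scripts to look and compute and a tool call to move; the robot and the scene stay as the last step left them, time stands still between calls to the robot, and variables do not carry over. Pictures are saved under pics/ and viewed, at most 10 in all, crops included, and the job is handed in when it is done.

Besides the shell and the picture viewer there is one more tool, called by a JSON object that holds its "method" and its "body". jog_arm: Moves the arm, as the interface text tells. Its arguments: {"type":"object","properties":{"linear":{"type":"array","items":{"type":"array","items":{"type":"number","minimum":-1,"maximum":1}}},"rot":{"type":"array","items":{"type":"array","items":{"type":"number","minimum":-1,"maximum":1}}},"hand":{"type":"number"},"newtons":{"type":"number"}},"required":["linear","rot"]}

```bash
mkdir -p pics; ls
cat > h.py <<'E'
import numpy as np, cv2, sys
sys.path.insert(0,'.')
from station import readout, eyes, robot
def K(f): return np.array([[f['fx'],0,f['cx']],[0,f['fy'],f['cy']],[0,0,1.]])
def proj(f,X):
    return cv2.projectPoints(np.atleast_2d(np.float64(X)),cv2.Rodrigues(np.array(f['R']))[0],np.float64(f['t']),K(f),np.float64(f['dist']))[0][:,0]
def ray(f,uv):
    n=cv2.undistortPoints(np.float64(uv).reshape(-1,1,2),K(f),np.float64(f['dist']))[:,0]
    R=np.array(f['R']); d=np.c_[n,np.ones(len(n))]@R
    return -R.T@np.array(f['t']), d/np.linalg.norm(d,axis=1)[:,None]
def plane(f,uv,z):
    c,d=ray(f,uv); return c+d*((z-c[2])/d[:,2])[:,None]
def tri(f1,u1,f2,u2):
    c1,d1=ray(f1,[u1]);c2,d2=ray(f2,[u2]);d1=d1[0];d2=d2[0]
    s=np.linalg.lstsq(np.c_[d1,-d2],c2-c1,rcond=None)[0]
    a,b=c1+s[0]*d1,c2+s[1]*d2
    return (a+b)/2,np.linalg.norm(a-b)
def save(name,img,s=1.25): cv2.imwrite('pics/'+name,cv2.resize(img[:,:,::-1],None,fx=s,fy=s,interpolation=cv2.INTER_CUBIC))
E
python3 - <<'E'
from h import *
import pickle
F={n:eyes.grab_frame(n) for n in('scene','top')}
pickle.dump(F,open('f0.pkl','wb'))
for n,f in F.items():
    save(n+'0.png',f['pixels']); R=np.array(f['R']); print(n,-R.T@f['t'],R[2])
s=readout.sense(); print(s)
E
```

```text
pics
scene [1.09371278 0.04782776 0.75003178] [-0.64744088 -0.124904   -0.75181068]
top [ 0.40282275 -0.05294058  0.93653686] [ 0.17159676  0.00980144 -0.98511851]
{'t': 0.1, 'joint_positions': array([-1.22901211e+00,  2.13306290e-01, -3.49814282e-02,  1.32351287e+00,
       -5.66930318e-05,  1.57082021e+00]), 'joint_velocities': array([-0.00013931, -0.00103519,  0.00188988, -0.00053968,  0.00105984,
       -0.00143409]), 'joint_torque': array([ 1.38597978e-03, -6.87247825e+01,  4.87805593e+01,  1.21385560e-02,
       -1.33208100e-04, -4.65151834e-05]), 'tcp_pos': array([ 0.16746393, -0.47079406,  0.2308719 ]), 'eef_rot': array([-3.14058839e+00,  5.67169880e-05,  3.41760389e-01]), 'contact_force': array([-0.26792289,  0.17013723,  0.04834307]), 'wrist_torque': array([-0.02958478, -0.01406847,  0.00068511]), 'grip_force': 0.0, 'finger_gap': 0.08558624437039734}
```

View pics/scene0.png

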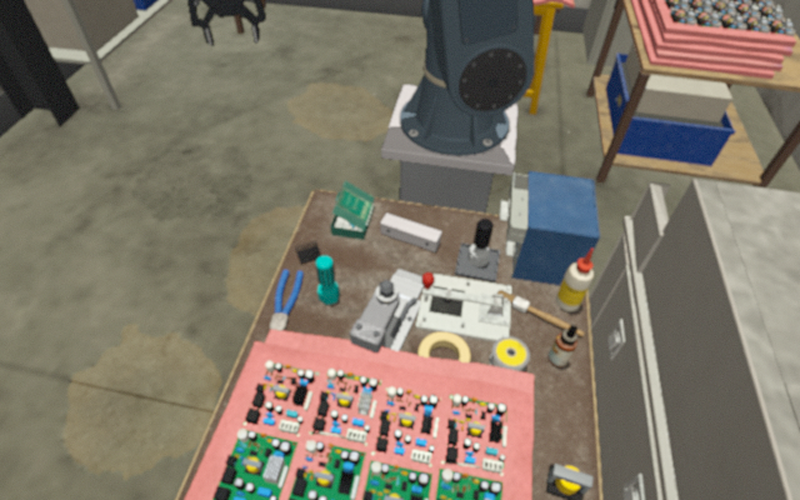

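View pics/top0.png

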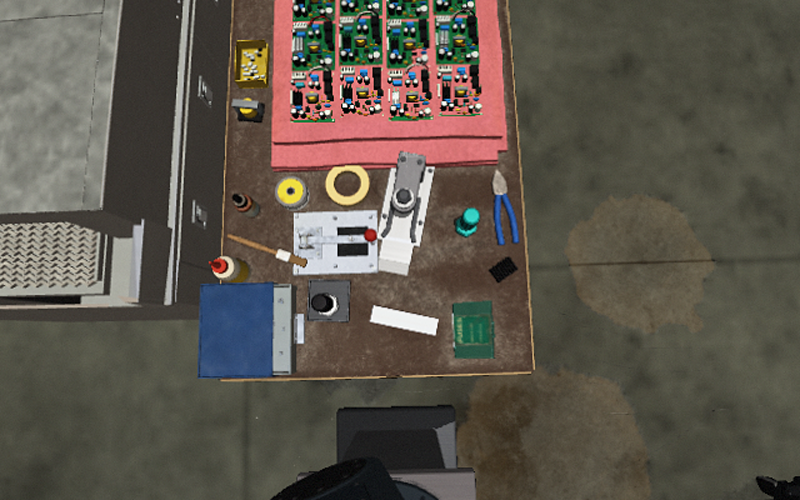

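The scene view shows the block at (410,232), the driver on its tray at (482,245), and the stop at (385,305). In the top view the block is at (404,320), the driver and tray at (327,302), the stop screw at (403,197), the heat sink at (503,269) and the tape at (347,185). A toggle clamp with a red knob sits right next to the stop.

Run:
```python
from h import *
import pickle
F=pickle.load(open('f0.pkl','rb'))
def crop(n,x0,y0,w,h,s,name):
    im=F[n]['pixels'][y0:y0+h,x0:x0+w]; im=cv2.resize(im,None,fx=s,fy=s,interpolation=cv2.INTER_CUBIC)
    for k in range(0,w,20): cv2.putText(im,str(x0+k),(k*s,8),0,.3,(255,0,0),1); cv2.line(im,(k*s,8),(k*s,14),(255,0,0),1)
    for k in range(0,h,20): cv2.putText(im,str(y0+k),(0,k*s+4),0,.3,(255,0,0),1); cv2.line(im,(20,k*s),(26,k*s),(255,0,0),1)
    cv2.imwrite('pics/'+name,im[:,:,::-1])
crop('top',235,115,125,155,4-0,'c_top.png') if 0 else crop('top',235,118,150,150,4,'c_top.png')
crop('scene',270,160,140,120,5,'c_scene.png')
```

```text
(no output)
```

View pics/c_top.png

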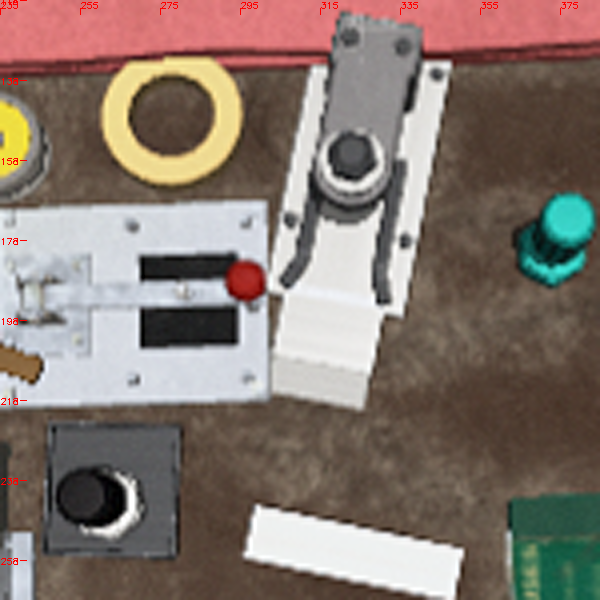

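View pics/c_scene.png

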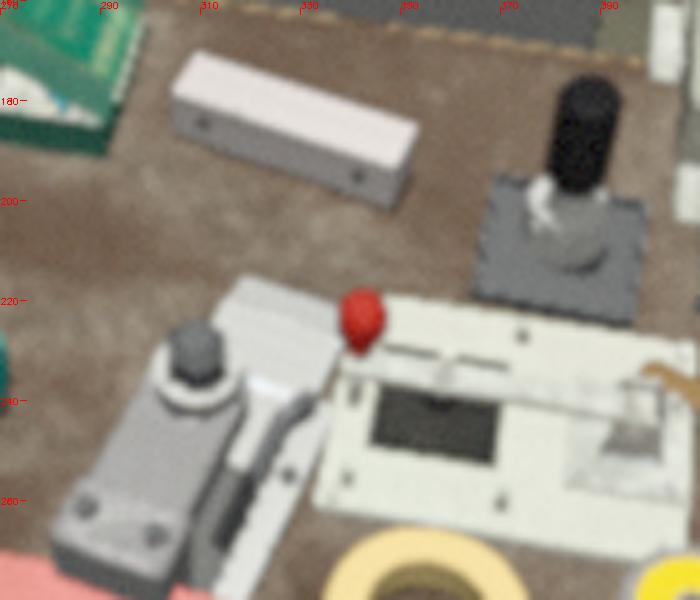

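The crops give more exact positions (original pixels). Top view: block corners near (299,244), (351,255) and (296,257), driver cap (257,242), screw hex (323,157), and plate right edge from (347,134) to (336,197). Scene view: block top face (310,170), (354,185), (348,193), (304,178), driver cap (388,179), and hex top (309,229).

```bash
cat > m1.py <<'E'
from h import *
import pickle
F=pickle.load(open('f0.pkl','rb')); T,S=F['top'],F['scene']
print('fx',T['fx'],S['fx'])
def mask(f,lo,hi,roi):
    hsv=cv2.cvtColor(f['pixels'],cv2.COLOR_RGB2HSV); m=cv2.inRange(hsv,np.array(lo),np.array(hi))
    x0,y0,x1,y1=roi; k=np.zeros_like(m); k[y0:y1,x0:x1]=m[y0:y1,x0:x1]; 
    c=max(cv2.findContours(k,cv2.RETR_EXTERNAL,cv2.CHAIN_APPROX_NONE)[0],key=cv2.contourArea); return k,c
# block
_,c=mask(T,(0,0,200),(180,60,255),(285,235,360,275)); r=cv2.minAreaRect(c); bt=cv2.boxPoints(r); print('blk top',r,bt.round(1).tolist())
_,c2=mask(S,(0,0,185),(180,60,255),(300,165,360,205)); r2=cv2.approxPolyDP(c2,4,True)[:,0]; print('blk scene',cv2.contourArea(c2),r2.tolist())
m=cv2.moments(c);ct=(m['m10']/m['m00'],m['m01']/m['m00']);m=cv2.moments(c2);cs=(m['m10']/m['m00'],m['m01']/m['m00'])
print('blk centre tri',tri(T,ct,S,cs)); P=plane(T,bt,.032);print(P.round(4).tolist(), 'ctr32',plane(T,[ct],.032),plane(S,[cs],.032))
# driver handle
for n,f,roi in(('T',T,(245,228,272,256)),('S',S,(375,170,398,203))):
    _,c=mask(f,(0,0,0),(180,255,55),roi); print('drv',n,cv2.contourArea(c),cv2.minAreaRect(c),cv2.boundingRect(c))
# screw hex
for n,f,roi in(('T',T,(310,145,340,172)),('S',S,(296,218,320,240))):
    v=f['pixels'].max(2)[roi[1]:roi[3],roi[0]:roi[2]]; print(n,roi);print('\n'.join(' '.join('%3d'%a for a in r) for r in v))
# plate right edge and left tongue
V=T['pixels'].astype(int).min(2)
pts=[]
for y in range(138,194,4):
    row=V[y,330:362]; d=np.diff(cv2.GaussianBlur(row.astype(np.float32)[None],(3,1),0)[0]); j=int(d.argmin()); pts.append((330+j+.5,y))
pts=np.array(pts); print(pts.tolist()); Q=plane(T,pts,.008)
vx,vy,a,b=cv2.fitLine(Q[:,:2].astype(np.float32),cv2.DIST_HUBER,0,.001,.001).ravel(); print('edge',np.arctan2(vy,vx),a,b)
for y in(196,200,204):
    row=T['pixels'][y,295:340].astype(int).min(1); print(y,row.tolist())
E
python3 m1.py
```

```text
fx 400.63368253479507 398.3666439507147
blk top ((323.1193542480469, 255.6830596923828), (52.94469451904297, 12.927157402038574), 11.888657569885254) [[295.8999938964844, 256.6000061035156], [298.5, 243.89999389648438], [350.3999938964844, 254.8000030517578], [347.70001220703125, 267.5]]
blk scene 393.5 [[305, 176], [345, 192], [352, 186], [311, 171]]
blk centre tri (array([ 0.42017549, -0.04059765,  0.02914956]), np.float64(0.002637549698236489))
[[0.4201, 0.0191, 0.032], [0.4481, 0.0126, 0.032], [0.4205, -0.1028, 0.032], [0.3928, -0.0957, 0.032]] ctr32 [[ 0.42030229 -0.04193855  0.032     ]] [[ 0.42264581 -0.03894858  0.032     ]]
drv T 180.5 ((257.0, 242.0), (14.0, 16.0), 90.0) (249, 235, 17, 15)
drv S 206.5 ((386.01922607421875, 186.9038543701172), (11.374736785888672, 22.945587158203125), 11.309932708740234) (380, 176, 14, 23)
T (310, 145, 340, 172)
142 233 225 224 226 212  90 136 143 142 144 144 145 144 144 147 146 148 143 144 145 148 148 147 143 104  28  81 173 229
163 229 223 224 219 160 110 141 142 144 145 143 145 142 143 147 144 144 141 144 146 144 143 147 134 112 141 194 2
[... 5367 characters left out ...]
edge -0.21643619 0.63975334 -0.092484675
196 [225, 213, 180, 186, 196, 221, 202, 58, 72, 119, 217, 226, 226, 222, 226, 227, 228, 228, 227, 227, 228, 228, 227, 227, 227, 227, 227, 228, 227, 229, 229, 228, 229, 229, 235, 234, 156, 162, 187, 208, 202, 56, 81, 79, 82]
200 [225, 214, 211, 210, 210, 216, 205, 95, 95, 183, 234, 230, 228, 229, 229, 228, 227, 229, 228, 229, 228, 228, 228, 228, 229, 227, 228, 227, 227, 229, 229, 227, 230, 234, 227, 42, 81, 90, 97, 99, 84, 80, 76, 75, 78]
204 [216, 212, 208, 209, 211, 217, 203, 93, 149, 236, 231, 228, 228, 227, 228, 226, 227, 226, 228, 228, 230, 230, 230, 231, 231, 233, 233, 234, 235, 235, 236, 235, 238, 230, 94, 73, 72, 65, 71, 70, 76, 70, 66, 66, 71]
```

```bash
cat > m2.py <<'E'
from h import *
import pickle
F=pickle.load(open('f0.pkl','rb')); T,S=F['top'],F['scene']
print('driver cap',tri(T,(256.2,242.3),S,(387.4,179.8)))
# driver socket bottom (bright) in scene/top: print bright box
print('screw head',tri(T,(322.8,156.5),S,(309.3,229)))
yaw=-.2165; ex=np.array([np.cos(yaw),np.sin(yaw)]); ey=np.array([-ex[1],ex[0]])
p=np.array([.63975,-.09248])+.042*ey
for u in ((303.2,204),(329,204),(304.2,200),(329.8,200)):
    q=plane(T,[u],.008)[0,:2]; print('tongue',u,q.round(4),'y_bed',((q-p)@ey).round(4))
# flange ring in top and scene: bright low-sat, ellipse
for n,f,roi in(('T',T,(312,146,334,169)),('S',S,(297,225,320,243))):
    im=f['pixels'][roi[1]:roi[3],roi[0]:roi[2]]
    b=cv2.resize(im.max(2),None,fx=4,fy=4,interpolation=cv2.INTER_CUBIC)
    m=cv2.inRange(b,0,88 if n=='T' else 115); cs=cv2.findContours(m,cv2.RETR_EXTERNAL,cv2.CHAIN_APPROX_NONE)[0]
    for c in cs:
        if cv2.contourArea(c)>300: e=cv2.fitEllipse(c); print(n,cv2.contourArea(c)/16,(e[0][0]+.5)/4-.5+roi[0],(e[0][1]+.5)/4-.5+roi[1],e[1],e[2])
# tray corners
print('tray',plane(T,[((113/4)+235,(488/4)+118)],.009))
# ramp front edge corners
for u in((303,216),(326,220.5)): 
    q=plane(T,[u],.0)[0,:2]; print('ramp',q.round(4),((q-p)@ey).round(4))
for z in(.11,.105,.096): print(z,plane(T,[(322.8,156.5)],z).round(4),plane(S,[(309.3,229)],z).round(4))
for u in ((311,188),(331,192)): print('flare',plane(T,[u],.018).round(4))
print('knob',tri(T,(296,188),S,(342,224)))
E
python3 m2.py
```

```text
driver cap (array([0.45062226, 0.09736839, 0.0964925 ]), np.float64(0.0013604329400882034))
screw head (array([ 0.62848185, -0.04716896,  0.10656471]), np.float64(0.0019192749299525318))
tongue (303.2, 204) [0.5421 0.0017] y_bed 0.029
tongue (329, 204) [ 0.5402 -0.0588] y_bed -0.0305
tongue (304.2, 200) [ 0.5515 -0.0009] y_bed 0.0285
tongue (329.8, 200) [ 0.5496 -0.061 ] y_bed -0.0306
T 27.28125 315.9352560043335 163.08667755126953 (34.9234504699707, 49.086368560791016) 16.848342895507812
T 22.4375 329.8674602508545 163.09944915771484 (31.409719467163086, 49.55025100708008) 2.5279951095581055
T 100.6875 322.35023975372314 156.738431930542 (44.39078140258789, 46.764339447021484) 164.9297637939453
S 74.8125 308.79010581970215 231.3233790397644 (40.163902282714844, 51.39813232421875) 159.11770629882812
tray [[0.46052385 0.09585731 0.009     ]]
ramp [0.5147 0.0032] 0.0246
ramp [ 0.5025 -0.0506] -0.0306
0.11 [[ 0.6277 -0.0481  0.11  ]] [[ 0.6308 -0.0457  0.11  ]]
0.105 [[ 0.6291 -0.0481  0.105 ]] [[ 0.6272 -0.0464  0.105 ]]
0.096 [[ 0.6315 -0.0481  0.096 ]] [[ 0.6207 -0.0478  0.096 ]]
flare [[ 0.5777 -0.0179  0.018 ]]
flare [[ 0.5668 -0.0643  0.018 ]]
knob (array([0.57008157, 0.01381615, 0.06359653]), np.float64(0.00028763415629372703))
```

```bash
cat >> h.py <<'E'
from scipy.spatial.transform import Rotation as Ro
def plan(pos,yaw,n,start=None,show=True):
    """n rows (multiple of 8) from the present pose to pos, yaw, tool down; prints rows in call units"""
    s=readout.sense() if start is None else start
    p=np.array(s['tcp_pos']); R=Ro.from_euler('xyz',s['eef_rot']); G=Ro.from_euler('xyz',[np.pi,0,yaw]); pos=np.array(pos)
    L,W=[],[]
    for k in range(n):
        l=np.round(R.inv().apply((pos-p)/(n-k))/.04,3); w=np.round((R.inv()*G).as_rotvec()/(n-k)/np.radians(6),3)
        p=p+R.apply(l*.04); R=R*Ro.from_rotvec(w*np.radians(6)); L.append(l.tolist()); W.append(w.tolist())
    if show:
        for i in range(0,n,8): print('"linear":',L[i:i+8],'\n"rot":',W[i:i+8])
    return dict(tcp_pos=p,eef_rot=R.as_euler('xyz'))
def st():
    s=readout.sense(); print('t %.2f'%s['t'],'tcp',s['tcp_pos'].round(4),'rpy',s['eef_rot'].round(4),'F',s['contact_force'].round(2),'M',s['wrist_torque'].round(3),'gap %.4f grip %.1f'%(s['finger_gap'],s['grip_force']),'q',s['joint_positions'].round(3))
E
python3 - <<'E'
from h import *
plan([.411,-.0845,.13],1.336,24)
E
```

```text
"linear": [[0.374, -0.294, 0.105], [0.386, -0.278, 0.105], [0.397, -0.262, 0.105], [0.407, -0.245, 0.105], [0.417, -0.228, 0.105], [0.426, -0.211, 0.105], [0.435, -0.193, 0.105], [0.442, -0.175, 0.105]] 
"rot": [[-0.0, -0.0, -0.396], [-0.0, -0.0, -0.396], [-0.0, -0.0, -0.396], [-0.0, -0.0, -0.396], [-0.0, -0.0, -0.396], [-0.0, -0.0, -0.395], [-0.0, -0.0, -0.396], [-0.0, -0.0, -0.395]]
"linear": [[0.449, -0.156, 0.106], [0.455, -0.138, 0.105], [0.461, -0.119, 0.106], [0.465, -0.099, 0.105], [0.469, -0.08, 0.106], [0.472, -0.061, 0.105], [0.474, -0.041, 0.105], [0.475, -0.021, 0.106]] 
"rot": [[-0.001, -0.0, -0.396], [-0.0, -0.0, -0.395], [-0.0, -0.0, -0.396], [-0.001, -0.0, -0.395], [-0.0, -0.0, -0.396], [-0.0, -0.001, -0.395], [-0.001, -0.0, -0.396], [-0.0, -0.001, -0.395]]
"linear": [[0.476, -0.002, 0.105], [0.475, 0.018, 0.105], [0.474, 0.038, 0.105], [0.472, 0.057, 0.106], [0.47, 0.077, 0.105], [0.466, 0.096, 0.106], [0.462, 0.116, 0.105], [0.456, 0.134, 0.106]] 
"rot": [[-0.001, -0.0, -0.396], [-0.0, -0.001, -0.395], [-0.001, -0.0, -0.396], [-0.0, -0.001, -0.395], [-0.001, -0.0, -0.396], [-0.001, -0.001, -0.395], [-0.0, -0.0, -0.396], [-0.001, -0.001, -0.395]]
```

{"method": "jog_arm", "body": {"linear": [[0.37, -0.29, 0.1], [0.39, -0.28, 0.1], [0.4, -0.26, 0.1], [0.41, -0.25, 0.1], [0.42, -0.23, 0.1], [0.43, -0.21, 0.1], [0.43, -0.19, 0.1], [0.44, -0.17, 0.1]], "rot": [[0, 0, -0.4], [0, 0, -0.4], [0, 0, -0.4], [0, 0, -0.4], [0, 0, -0.4], [0, 0, -0.4], [0, 0, -0.4], [0, 0, -0.4]]}}

```text
t: 0.77
tcp_pos: [0.2491, -0.3414, 0.1989]
eef_rot: [-3.141, -0.0, 0.679]
contact_force: [0.6, -0.1, -0.5]
finger_gap: 0.0854
grip_force: 0.0
```

{"method": "jog_arm", "body": {"linear": [[0.45, -0.16, 0.1], [0.46, -0.14, 0.1], [0.46, -0.12, 0.1], [0.47, -0.1, 0.1], [0.47, -0.08, 0.1], [0.47, -0.06, 0.1], [0.47, -0.04, 0.1], [0.48, -0.02, 0.1]], "rot": [[0, 0, -0.4], [0, 0, -0.4], [0, 0, -0.4], [0, 0, -0.4], [0, 0, -0.4], [0, 0, -0.4], [0, 0, -0.4], [0, 0, -0.4]]}}

```text
t: 1.43
tcp_pos: [0.3298, -0.2118, 0.167]
eef_rot: [-3.141, 0.0, 1.014]
contact_force: [0.3, 0.1, -0.2]
finger_gap: 0.0853
grip_force: 0.0
```

{"method": "jog_arm", "body": {"linear": [[0.48, 0, 0.1], [0.48, 0.02, 0.1], [0.47, 0.04, 0.1], [0.47, 0.06, 0.1], [0.47, 0.08, 0.1], [0.47, 0.1, 0.1], [0.46, 0.12, 0.1], [0.46, 0.13, 0.1]], "rot": [[0, 0, -0.4], [0, 0, -0.4], [0, 0, -0.4], [0, 0, -0.4], [0, 0, -0.4], [0, 0, -0.4], [0, 0, -0.35], [0, 0, -0.33]]}}

```text
t: 2.1
tcp_pos: [0.4107, -0.0823, 0.1349]
eef_rot: [-3.141, 0.0, 1.337]
contact_force: [0.4, -0.6, -0.1]
finger_gap: 0.0857
grip_force: 0.0
```

Run:
```python
from h import *
st()
F=eyes.grab_frame('top'); s=readout.sense()
save('t1.png',F['pixels'][180:330,230:400],4)
```

```text
t 2.10 tcp [ 0.4107 -0.0823  0.1349] rpy [-3.1412  0.      1.3365] F [ 0.44 -0.64 -0.13] M [-0.008 -0.048 -0.014] gap 0.0857 grip 0.0 q [-0.198  0.092 -0.426  1.053 -0.     1.607]
```

Run:
```python
from h import *
s=plan([.4315,.0015,.06],1.336,8)
plan([.4315,.0015,.004],1.336,8,s)
```

```text
"linear": [[0.263, 0.002, 0.232], [0.263, 0.002, 0.232], [0.263, 0.001, 0.233], [0.263, 0.001, 0.232], [0.263, 0.001, 0.233], [0.263, 0.001, 0.232], [0.262, 0.001, 0.232], [0.263, 0.001, 0.233]] 
"rot": [[-0.001, -0.001, 0.005], [-0.001, -0.001, 0.005], [-0.001, -0.001, 0.005], [-0.001, -0.001, 0.005], [-0.001, -0.002, 0.005], [-0.0, -0.001, 0.004], [-0.001, -0.002, 0.005], [-0.0, -0.001, 0.004]]
"linear": [[-0.0, -0.0, 0.175], [-0.0, -0.0, 0.175], [-0.0, -0.0, 0.175], [-0.0, -0.0, 0.175], [-0.0, -0.0, 0.175], [-0.0, -0.0, 0.175], [-0.0, -0.0, 0.175], [-0.0, -0.0, 0.175]] 
"rot": [[-0.0, -0.0, 0.0], [-0.0, -0.0, 0.0], [-0.0, -0.0, 0.0], [-0.0, -0.0, 0.0], [-0.0, -0.0, 0.0], [-0.0, -0.0, 0.0], [-0.0, -0.0, 0.0], [-0.0, -0.0, 0.0]]
```

View pics/t1.png

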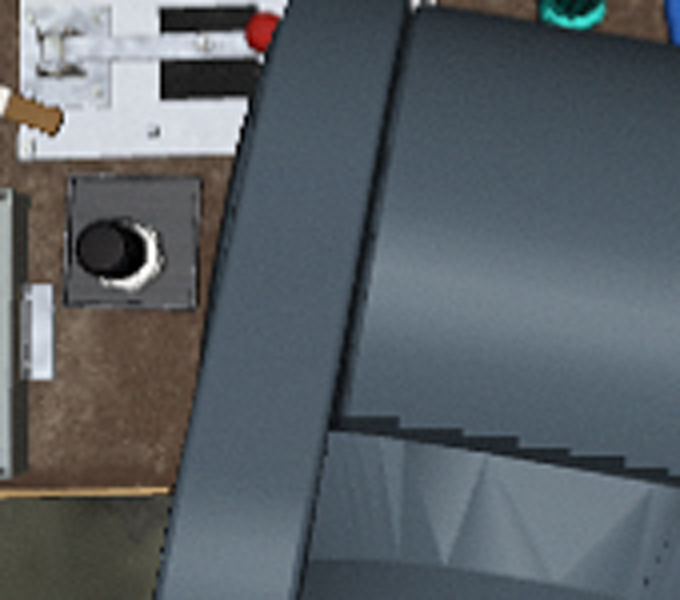

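The picture shows the arm hiding the block from above. The driver cap is still visible at crop (112,248). Next I move over the block's left end and go down.

{"method": "jog_arm", "body": {"linear": [[0.26, 0, 0.23], [0.26, 0, 0.23], [0.26, 0, 0.23], [0.26, 0, 0.23], [0.26, 0, 0.23], [0.26, 0, 0.23], [0.27, 0.01, 0.24], [0.27, 0, 0.24]], "rot": [[0, 0, 0], [0, 0, 0], [0, 0, 0], [0, 0, 0], [0, 0, 0], [0, 0, 0], [0, 0, 0], [0, 0, 0]]}}

```text
t: 2.82
tcp_pos: [0.4307, -0.0006, 0.0599]
eef_rot: [3.142, -0.0, 1.334]
contact_force: [0.8, -0.2, -0.5]
finger_gap: 0.0854
grip_force: 0.0
```

{"method": "jog_arm", "body": {"linear": [[0, 0, 0.2], [0, 0, 0.2], [0, 0, 0.2], [0, 0, 0.2], [0, 0, 0.2], [0, 0, 0.2], [0, 0, 0.15], [0, 0, 0.05]], "rot": [[0, 0, 0], [0, 0, 0], [0, 0, 0], [0, 0, 0], [0, 0, 0], [0, 0, 0], [0, 0, 0], [0, 0, 0]]}}

```text
t: 3.48
tcp_pos: [0.4299, -0.0018, 0.0039]
eef_rot: [-3.14, 0.0, 1.334]
contact_force: [-0.5, -0.2, -0.5]
finger_gap: 0.0852
grip_force: 0.0
```

{"method": "jog_arm", "body": {"linear": [[0, 0, 0], [0, 0, 0], [0, 0, 0], [0, 0, 0], [0, 0, 0], [0, 0, 0], [0, 0, 0], [0, 0, 0]], "rot": [[0, 0, 0], [0, 0, 0], [0, 0, 0], [0, 0, 0], [0, 0, 0], [0, 0, 0], [0, 0, 0], [0, 0, 0]], "hand": 15, "newtons": 60}}

```text
t: 4.15
tcp_pos: [0.4308, -0.0016, 0.0054]
eef_rot: [3.141, -0.0, 1.334]
contact_force: [-2.7, 0.6, 8.4]
finger_gap: 0.0289
grip_force: 59.9
```

Run:
```python
from h import *
st()
f=eyes.grab_frame('scene'); save('s1.png',f['pixels'][140:260,270:430],5)
```

```text
t 4.15 tcp [ 0.4308 -0.0016  0.0054] rpy [ 3.1408e+00 -3.0000e-04  1.3345e+00] F [-2.66  0.59  8.35] M [ 0.039  0.508 -0.145] gap 0.0289 grip 59.9 q [-0.004  0.255 -0.6    0.715  0.     1.803]
```

View pics/s1.png

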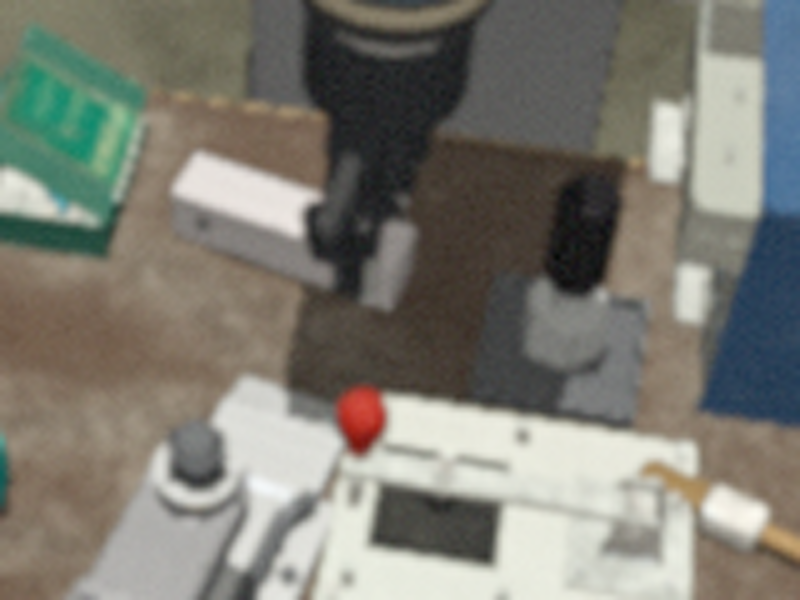

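The picture shows the fingers closed on the block's left end at crop (365,240), with a finger gap of 29 mm. The driver and the stop are undisturbed.

Run:
```python
from h import *
s=readout.sense(); s=dict(tcp_pos=s['tcp_pos']+[0,0,.06],eef_rot=s['eef_rot'])
s=plan([.4664,-.0118,.06],2.925,16,s)
plan([.4664,-.0118,.016],2.925,8,s)
```

```text
"linear": [[-0.002, 0.058, 0.009], [-0.008, 0.057, 0.009], [-0.014, 0.056, 0.008], [-0.019, 0.054, 0.009], [-0.025, 0.052, 0.008], [-0.03, 0.05, 0.009], [-0.034, 0.046, 0.008], [-0.039, 0.043, 0.009]] 
"rot": [[0.0, 0.0, -0.949], [0.001, 0.0, -0.949], [0.0, 0.0, -0.949], [0.0, 0.0, -0.949], [0.0, 0.0, -0.949], [0.001, 0.0, -0.949], [0.0, 0.0, -0.949], [0.0, 0.001, -0.95]]
"linear": [[-0.043, 0.039, 0.008], [-0.047, 0.034, 0.009], [-0.05, 0.029, 0.008], [-0.052, 0.024, 0.009], [-0.054, 0.019, 0.008], [-0.056, 0.014, 0.009], [-0.057, 0.008, 0.008], [-0.058, 0.002, 0.008]] 
"rot": [[0.001, 0.001, -0.949], [0.0, 0.0, -0.95], [0.001, 0.001, -0.949], [0.0, 0.0, -0.95], [0.001, 0.001, -0.949], [0.0, 0.0, -0.95], [0.001, 0.001, -0.949], [0.0, 0.0, -0.95]]
"linear": [[-0.0, 0.0, 0.138], [-0.0, 0.0, 0.137], [-0.0, 0.0, 0.138], [-0.0, 0.0, 0.137], [-0.0, 0.0, 0.138], [-0.0, 0.0, 0.137], [-0.0, 0.0, 0.138], [-0.0, 0.0, 0.137]] 
"rot": [[0.0, 0.0, 0.0], [0.0, 0.0, 0.0], [0.0, 0.0, 0.0], [0.0, 0.0, 0.0], [0.0, 0.0, 0.0], [0.0, 0.0, 0.0], [0.0, 0.0, 0.0], [0.0, 0.0, 0.0]]
```

{"method": "jog_arm", "body": {"linear": [[0, 0, -0.1], [0, 0, -0.2], [0, 0, -0.2], [0, 0, -0.2], [0, 0, -0.2], [0, 0, -0.2], [0, 0, -0.2], [0, 0, -0.2]], "rot": [[0, 0, 0], [0, 0, 0], [0, 0, 0], [0, 0, 0], [0, 0, 0], [0, 0, 0], [0, 0, 0], [0, 0, 0]]}}

```text
t: 4.87
tcp_pos: [0.4306, -0.0016, 0.0658]
eef_rot: [3.141, -0.0, 1.335]
contact_force: [-0.6, 0.2, -2.5]
finger_gap: 0.0288
grip_force: 59.4
```

{"method": "jog_arm", "body": {"linear": [[0, 0.06, 0], [-0.01, 0.06, 0], [-0.01, 0.06, 0], [-0.02, 0.05, 0], [-0.03, 0.05, 0], [-0.03, 0.05, 0], [-0.03, 0.05, 0], [-0.04, 0.04, 0]], "rot": [[0, 0, -0.95], [0, 0, -0.95], [0, 0, -0.95], [0, 0, -0.95], [0, 0, -0.95], [0, 0, -0.95], [0, 0, -0.95], [0, 0, -0.95]]}}

```text
t: 5.53
tcp_pos: [0.4486, -0.0067, 0.0653]
eef_rot: [3.142, -0.0, 2.135]
contact_force: [-0.3, -0.1, -3.3]
finger_gap: 0.0292
grip_force: 59.5
```

{"method": "jog_arm", "body": {"linear": [[-0.04, 0.04, 0], [-0.05, 0.03, 0], [-0.05, 0.03, 0], [-0.05, 0.02, 0], [-0.05, 0.02, 0], [-0.06, 0.01, 0], [-0.06, 0.01, 0], [-0.06, 0, 0]], "rot": [[0, 0, -0.95], [0, 0, -0.95], [0, 0, -0.95], [0, 0, -0.95], [0, 0, -0.95], [0, 0, -0.95], [0, 0, -0.95], [0, 0, -0.95]]}}

```text
t: 6.2
tcp_pos: [0.4662, -0.0121, 0.0653]
eef_rot: [-3.142, -0.0, 2.931]
contact_force: [-0.2, 0.8, -2.7]
finger_gap: 0.029
grip_force: 59.5
```

Run:
```python
from h import *
st()
plan([.4664,-.0118,.0155],2.925,8)
f=eyes.grab_frame('scene'); t=eyes.grab_frame('top')
a=cv2.resize(f['pixels'][150:270,270:400],None,fx=4.6,fy=4.6,interpolation=cv2.INTER_CUBIC)
cv2.imwrite('pics/s2.png',a[:,:,::-1])
```

```text
t 6.20 tcp [ 0.4662 -0.0121  0.0653] rpy [-3.1415e+00 -1.0000e-04  2.9312e+00] F [-0.19  0.77 -2.7 ] M [0.037 0.086 0.013] gap 0.0290 grip 59.5 q [-0.026  0.246 -0.43   0.895 -0.     0.184]
"linear": [[-0.0, 0.001, 0.156], [-0.0, 0.001, 0.156], [-0.001, 0.001, 0.156], [-0.0, 0.001, 0.156], [-0.001, 0.001, 0.155], [-0.0, 0.002, 0.156], [-0.001, 0.001, 0.155], [-0.0, 0.002, 0.156]] 
"rot": [[-0.0, -0.0, 0.007], [-0.0, -0.0, 0.007], [-0.0, -0.0, 0.008], [-0.0, -0.0, 0.007], [-0.0, -0.0, 0.008], [-0.0, -0.0, 0.007], [-0.0, -0.0, 0.008], [-0.001, -0.001, 0.007]]
```

View pics/s2.png

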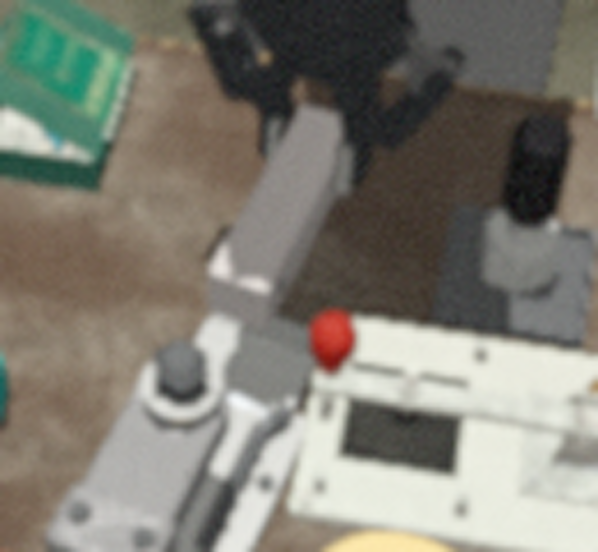

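The picture shows the block held along the bed axis, with its front end over the ramp at crop (240,290). The gripper's links spread wide, so they must stay clear of the red knob at crop (332,338).

{"method": "jog_arm", "body": {"linear": [[0, 0, 0.15], [0, 0, 0.15], [0, 0, 0.16], [0, 0, 0.16], [0, 0, 0.16], [0, 0, 0.16], [0, 0.01, 0.16], [0, 0, 0.14]], "rot": [[0, 0, 0.02], [0, 0, 0.02], [0, 0, 0.02], [0, 0, 0], [0, 0, 0], [0, 0, 0], [0, 0, 0], [0, 0, 0]]}}

```text
t: 6.97
tcp_pos: [0.4661, -0.0117, 0.0145]
eef_rot: [-3.142, -0.0, 2.92]
contact_force: [-1.4, 0.1, -2.8]
finger_gap: 0.029
grip_force: 59.5
```

{"method": "jog_arm", "body": {"linear": [[-0.1, 0, 0], [-0.1, 0, 0], [-0.1, 0, 0], [-0.1, 0, 0], [-0.1, 0, 0], [-0.1, 0, 0], [-0.1, 0, 0], [-0.05, 0, 0]], "rot": [[0, 0, 0], [0, 0, 0], [0, 0, 0], [0, 0, 0], [0, 0, 0], [0, 0, 0], [0, 0, 0], [0, 0, 0]]}}

```text
t: 7.63
tcp_pos: [0.4962, -0.0184, 0.0154]
eef_rot: [3.142, 0.0, 2.92]
contact_force: [0.4, -0.7, -2.9]
finger_gap: 0.0293
grip_force: 59.6
```

Run:
```python
from h import *
st()
s=readout.sense(); ex=np.array([np.cos(-.2165),np.sin(-.2165)]); ey=np.array([-ex[1],ex[0]]); d=s['tcp_pos'][:2]-[.6285,-.0475]; print('bed',d@ex,d@ey)
```

```text
t 7.63 tcp [ 0.4962 -0.0184  0.0154] rpy [3.1415e+00 4.0000e-04 2.9199e+00] F [ 0.38 -0.65 -2.87] M [ 0.021  0.123 -0.02 ] gap 0.0293 grip 59.6 q [-0.037  0.356 -0.421  0.793  0.     0.185]
bed -0.13547043622460286 -3.5190214571696166e-05
```

{"method": "jog_arm", "body": {"linear": [[0, 0, 0.01], [0, 0, 0.01], [0, 0, 0.01], [0, 0, 0.01], [0, 0, 0.01], [0, 0, 0], [0, 0, 0], [0, 0, 0]], "rot": [[0, 0, 0], [0, 0, 0], [0, 0, 0], [0, 0, 0], [0, 0, 0], [0, 0, 0], [0, 0, 0], [0, 0, 0]]}}

```text
t: 8.3
tcp_pos: [0.4953, -0.0182, 0.0134]
eef_rot: [3.142, -0.0, 2.92]
contact_force: [-4.0, 0.7, 4.5]
finger_gap: 0.0291
grip_force: 60.4
```

{"method": "jog_arm", "body": {"linear": [[-0.1, 0, -0.005], [-0.12, 0, 0], [-0.13, 0, 0], [-0.13, 0, 0], [-0.13, 0, 0], [-0.13, 0, 0], [-0.13, 0, 0], [-0.1, 0, 0]], "rot": [[0, 0, 0], [0, 0, 0], [0, 0, 0], [0, 0, 0], [0, 0, 0], [0, 0, 0], [0, 0, 0], [0, 0, 0]]}}

```text
t: 8.97
tcp_pos: [0.534, -0.027, 0.0134]
eef_rot: [3.142, 0.0, 2.92]
contact_force: [-1.8, 0.2, 2.0]
finger_gap: 0.0289
grip_force: 60.0
```

{"method": "jog_arm", "body": {"linear": [[0, 0, 0], [0, 0, 0], [0, 0, 0], [0, 0, 0], [0, 0, 0], [0, 0, 0], [0, 0, 0], [0, 0, 0]], "rot": [[0, 0, 0], [0, 0, 0], [0, 0, 0], [0, 0, 0], [0, 0, 0], [0, 0, 0], [0, 0, 0], [0, 0, 0]], "hand": 40}}

```text
t: 9.63
tcp_pos: [0.5333, -0.0268, 0.0135]
eef_rot: [-3.142, 0.0, 2.92]
contact_force: [1.3, 0.3, -0.7]
finger_gap: 0.0401
grip_force: 0.0
```

```bash
cat >> h.py <<'E'
def bed():
    s=readout.sense(); ex=np.array([np.cos(-.2165),np.sin(-.2165)]); ey=np.array([-ex[1],ex[0]]); d=s['tcp_pos'][:2]-[.6285,-.0475]; print('bed x,y mm',(d@ex*1e3).round(1),(d@ey*1e3).round(1))
E
python3 -c "
from h import *
st();bed()"
```

```text
t 9.63 tcp [ 0.5333 -0.0268  0.0135] rpy [-3.1416  0.      2.92  ] F [ 1.29  0.27 -0.72] M [ 0.053 -0.017 -0.001] gap 0.0401 grip 0.0 q [-0.05   0.424 -0.321  0.826 -0.     0.171]
bed x,y mm -97.4 -0.2
```

{"method": "jog_arm", "body": {"linear": [[0, 0, -0.1], [0, 0, -0.15], [0, 0, -0.15], [0, 0, -0.15], [0, 0, -0.15], [0, 0, -0.15], [0, 0, -0.15], [0.2, 0, -0.1]], "rot": [[0, 0, 0], [0, 0, 0], [0, 0, 0], [0, 0, 0], [0, 0, 0], [0, 0, 0], [0, 0, 0], [0, 0, 0]]}}

```text
t: 10.3
tcp_pos: [0.5266, -0.0252, 0.0585]
eef_rot: [3.141, 0.002, 2.92]
contact_force: [0.4, 0.2, 0.2]
finger_gap: 0.04
grip_force: 0.0
```

{"method": "jog_arm", "body": {"linear": [[0.25, 0, 0], [0.25, 0, 0], [0.25, 0, 0], [0.25, 0, 0], [0, 0, 0.2], [0, 0, 0.3], [0, 0, 0.3], [0, 0, 0.2]], "rot": [[0, 0, 0], [0, 0, 0], [0, 0, 0], [0, 0, 0], [0, 0, 0], [0, 0, 0], [0, 0, 0], [0, 0, 0]], "hand": 0}}

```text
t: 10.97
tcp_pos: [0.486, -0.0163, 0.0163]
eef_rot: [-3.141, -0.001, 2.92]
contact_force: [-0.2, 0.9, 0.1]
finger_gap: -0.0002
grip_force: 0.0
```

{"method": "jog_arm", "body": {"linear": [[-0.1, 0, 0], [-0.1, 0, 0], [-0.1, 0, 0], [-0.1, 0, 0], [-0.1, 0, 0], [-0.05, 0, 0], [-0.05, 0, 0], [-0.05, 0, 0]], "rot": [[0, 0, 0], [0, 0, 0], [0, 0, 0], [0, 0, 0], [0, 0, 0], [0, 0, 0], [0, 0, 0], [0, 0, 0]]}}

```text
t: 11.63
tcp_pos: [0.5118, -0.022, 0.0175]
eef_rot: [3.142, -0.0, 2.92]
contact_force: [-3.2, 0.4, 3.3]
finger_gap: -0.0
grip_force: 2.1
```

Run:
```python
from h import *
st();bed()
```

```text
t 11.63 tcp [ 0.5118 -0.022   0.0175] rpy [ 3.1416e+00 -5.0000e-04  2.9200e+00] F [-3.15  0.45  3.35] M [ 0.118  0.778 -0.042] gap -0.0000 grip 2.1 q [-0.043  0.382 -0.375  0.815  0.     0.179]
bed x,y mm -119.5 -0.2
```

{"method": "jog_arm", "body": {"linear": [[-0.03, 0, 0], [-0.03, 0, 0], [-0.03, 0, 0], [-0.02, 0, 0], [0, 0, 0], [0, 0, 0], [0.1, 0, 0], [0.2, 0, 0]], "rot": [[0, 0, 0], [0, 0, 0], [0, 0, 0], [0, 0, 0], [0, 0, 0], [0, 0, 0], [0, 0, 0], [0, 0, 0]]}}

```text
t: 12.3
tcp_pos: [0.5049, -0.0204, 0.0175]
eef_rot: [3.142, 0.001, 2.92]
contact_force: [1.0, -0.3, -0.6]
finger_gap: 0.0003
grip_force: 0.0
```

Run:
```python
from h import *
st();bed()
plan([.452,.097,.16],1.4,16)
t=eyes.grab_frame('top')
a=cv2.resize(t['pixels'][125:265,235:375],None,fx=4.2,fy=4.2,interpolation=cv2.INTER_CUBIC)
cv2.imwrite('pics/s3.png',a[:,:,::-1])
```

```text
t 12.30 tcp [ 0.5049 -0.0204  0.0175] rpy [3.1415e+00 1.0000e-03 2.9198e+00] F [ 1.   -0.26 -0.6 ] M [ 0.032 -0.025  0.006] gap 0.0003 grip 0.0 q [-0.04   0.369 -0.395  0.806 -0.     0.181]
bed x,y mm -126.6 -0.1
"linear": [[0.121, 0.161, -0.223], [0.135, 0.149, -0.223], [0.149, 0.135, -0.223], [0.161, 0.12, -0.223], [0.172, 0.104, -0.223], [0.181, 0.088, -0.223], [0.188, 0.07, -0.223], [0.194, 0.052, -0.222]] 
"rot": [[0.0, 0.0, 0.907], [0.001, 0.0, 0.907], [0.001, 0.0, 0.907], [0.001, 0.001, 0.907], [0.0, 0.001, 0.907], [0.0, 0.0, 0.907], [0.001, 0.0, 0.907], [0.0, 0.001, 0.907]]
"linear": [[0.198, 0.033, -0.223], [0.201, 0.014, -0.222], [0.201, -0.005, -0.222], [0.2, -0.024, -0.223], [0.197, -0.042, -0.222], [0.191, -0.061, -0.223], [0.185, -0.079, -0.222], [0.177, -0.096, -0.223]] 
"rot": [[0.001, 0.0, 0.907], [0.0, 0.001, 0.907], [0.001, 0.0, 0.907], [0.0, 0.001, 0.907], [0.001, 0.0, 0.907], [0.0, 0.001, 0.907], [0.001, 0.0, 0.908], [0.0, 0.001, 0.907]]
```

Run:
```python
from h import *
import pickle
F=pickle.load(open('f0.pkl','rb'))
a=cv2.imread('pics/s3.png')[:,:,::-1]; a=cv2.resize(a,(400,400))
def crop(im,x0,y0,w,h,s):
    im=cv2.resize(im[y0:y0+h,x0:x0+w],None,fx=s,fy=s,interpolation=cv2.INTER_CUBIC)
    for k in range(0,w,10): cv2.line(im,(k*s,0),(k*s,6),(255,0,0),1); 
    for k in range(0,w,20): cv2.putText(im,str(x0+k),(k*s,15),0,.3,(255,0,0),1)
    for k in range(0,h,10): cv2.line(im,(0,k*s),(6,k*s),(255,0,0),1)
    for k in range(0,h,20): cv2.putText(im,str(y0+k),(7,k*s+4),0,.3,(255,0,0),1)
    return im
b=crop(F['top']['pixels'],205,210,80,100,5)[:, :400]; c=crop(F['scene']['pixels'],365,130,120,100,4)
H=np.zeros((600,800,3),np.uint8); H[:400,:400]=a; H[:500,400:400+b.shape[1]]=b
t=cv2.resize(c,None,fx=.5*1.6,fy=.5*1.6)[:200,:400]; H[400:400+t.shape[0],:t.shape[1]]=t
cv2.imwrite('pics/mix.png',H[:,:,::-1])
```

```text
(no output)
```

View pics/mix.png

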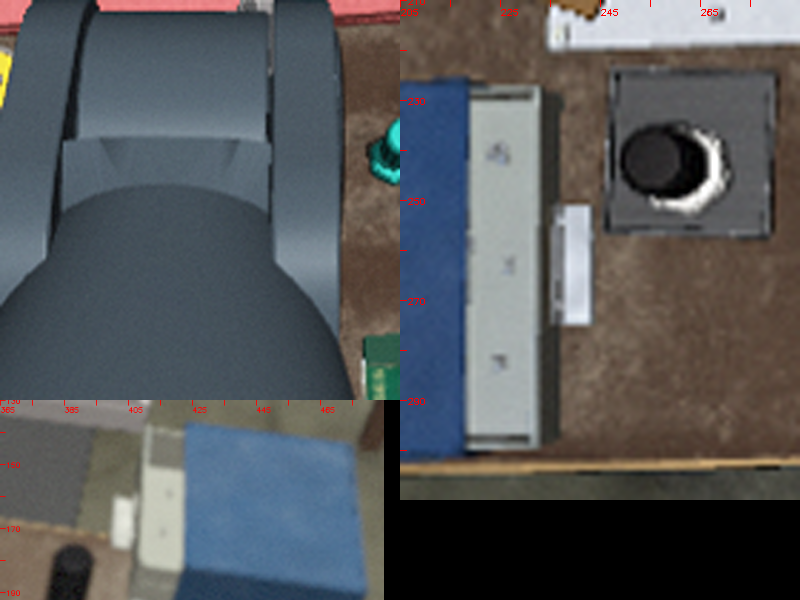

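Mosaic, left: the arm hides the block from the top camera. Right: the blue box has a grey panel whose near corner is at top (233,227) and scene (409,183), and a white tab at top (242,262). The driver cap is at top (257,242).

Run:
```python
from h import *
import pickle
F=pickle.load(open('f0.pkl','rb'));T,S=F['top'],F['scene']
print('panel',tri(T,(233,227),S,(408.8,183)))
print('tab right-top corner',tri(T,(243,251.5),S,(365+111/3.2,130+147/3.2)))
# hex orientation estimates: dark screw head contour and hue of socket
def ang(im,roi,thr,inv):
    x0,y0,x1,y1=roi; b=cv2.resize(im[y0:y1,x0:x1].max(2),None,fx=8,fy=8,interpolation=cv2.INTER_CUBIC)
    m=(b<thr) if inv else (b>thr); m=m.astype(np.uint8); n,l,s,c=cv2.connectedComponentsWithStats(m); k=1+s[1:,4].argmax(); m=(l==k).astype(np.uint8)
    cs=max(cv2.findContours(m,0,cv2.CHAIN_APPROX_NONE)[0],key=cv2.contourArea)[:,0]; q=np.c_[x0+(cs[:,0]+.5)/8-.5,y0+(cs[:,1]+.5)/8-.5]; return q
q=ang(T['pixels'],(314,147,332,165),100,True); P=plane(T,q,.105)[:,:2]; hull=cv2.convexHull(P.astype(np.float32))[:,0]; c=P.mean(0)
print('c',c)
for d in range(0,60,5):
    w=[]
    for k in (0,60,120):
        e=np.array([np.cos(np.radians(d+k)),np.sin(np.radians(d+k))]); w.append(np.ptp(hull@e))
    print(d,(np.array(w)*1e3).round(1))
```

```text
panel (array([0.48112687, 0.14012166, 0.1270537 ]), np.float64(0.0028277363269019595))
tab right-top corner (array([0.43226251, 0.12467281, 0.09622176]), np.float64(0.0002918008778369642))
c [ 0.62862912 -0.04723296]
0 [27.5 26.4 25.9]
5 [27.7 26.5 26.5]
10 [27.6 26.4 26.8]
15 [27.5 26.2 27.1]
20 [27.4 25.9 27.2]
25 [27.1 25.4 27.2]
30 [26.8 24.9 26.9]
35 [26.3 24.7 26.6]
40 [25.7 24.3 26.2]
45 [25.5 24.1 26.6]
50 [25.7 24.6 26.9]
55 [26.1 25.3 27.3]
```

{"method": "jog_arm", "body": {"linear": [[0, 0, -0.2], [0, 0, -0.4], [0, 0, -0.45], [0, 0, -0.45], [0, 0, -0.45], [0, 0, -0.45], [0, 0, -0.45], [0, 0, -0.4]], "rot": [[0, 0, -0.7], [0, 0, -0.7], [0, 0, -0.7], [0, 0, -0.7], [0, 0, -0.7], [0, 0, -0.7], [0, 0, -0.7], [0, 0, -0.7]], "hand": 62}}

```text
t: 13.02
tcp_pos: [0.5042, -0.0202, 0.1487]
eef_rot: [-3.141, 0.001, -2.773]
contact_force: [-0.1, 0.2, 0.5]
finger_gap: 0.0622
grip_force: 0.0
```

Run:
```python
from h import *
st()
s=plan([.4505,.097,.14],4.712,16)
plan([.4505,.097,.068],4.712,8,s)
```

```text
t 13.02 tcp [ 0.5042 -0.0202  0.1487] rpy [-3.1413e+00  6.0000e-04 -2.7731e+00] F [-0.06  0.18  0.5 ] M [0.006 0.02  0.028] gap 0.0622 grip 0.0 q [-0.04   0.252 -0.195  1.123 -0.    -0.409]
"linear": [[0.012, 0.201, 0.014], [-0.003, 0.201, 0.014], [-0.018, 0.201, 0.014], [-0.033, 0.199, 0.013], [-0.048, 0.196, 0.014], [-0.062, 0.192, 0.013], [-0.077, 0.186, 0.014], [-0.09, 0.18, 0.014]] 
"rot": [[-0.0, 0.0, -0.717], [-0.0, 0.0, -0.717], [-0.0, 0.0, -0.717], [-0.0, 0.0, -0.717], [-0.0, 0.0, -0.717], [-0.001, 0.0, -0.717], [-0.0, 0.0, -0.718], [-0.001, 0.0, -0.717]]
"linear": [[-0.104, 0.173, 0.013], [-0.116, 0.164, 0.014], [-0.128, 0.155, 0.013], [-0.14, 0.145, 0.014], [-0.15, 0.135, 0.014], [-0.16, 0.123, 0.013], [-0.168, 0.11, 0.014], [-0.176, 0.098, 0.013]] 
"rot": [[-0.001, 0.0, -0.718], [-0.0, 0.0, -0.717], [-0.001, 0.0, -0.718], [-0.0, 0.0, -0.717], [-0.001, 0.001, -0.718], [-0.0, 0.0, -0.717], [-0.001, 0.001, -0.718], [-0.0, 0.0, -0.717]]
"linear": [[-0.0, -0.0, 0.225], [-0.0, -0.0, 0.225], [-0.0, -0.0, 0.225], [-0.0, -0.0, 0.225], [-0.0, -0.0, 0.225], [-0.0, -0.0, 0.225], [-0.0, -0.0, 0.225], [-0.0, -0.0, 0.225]] 
"rot": [[-0.0, 0.0, -0.0], [-0.0, 0.0, -0.0], [-0.0, 0.0, -0.0], [-0.0, 0.0, -0.0], [-0.0, 0.0, -0.0], [-0.0, 0.0, -0.0], [-0.0, 0.0, -0.0], [-0.001, 0.0, -0.0]]
```

{"method": "jog_arm", "body": {"linear": [[0.01, 0.2, 0.01], [0, 0.2, 0.01], [-0.02, 0.2, 0.01], [-0.03, 0.2, 0.01], [-0.05, 0.2, 0.02], [-0.06, 0.19, 0.01], [-0.08, 0.19, 0.02], [-0.09, 0.18, 0.01]], "rot": [[0, 0, -0.72], [0, 0, -0.72], [0, 0, -0.72], [0, 0, -0.72], [0, 0, -0.72], [0, 0, -0.72], [0, 0, -0.72], [0, 0, -0.72]]}}

```text
t: 13.68
tcp_pos: [0.477, 0.0389, 0.1434]
eef_rot: [-3.142, -0.0, -2.17]
contact_force: [-0.1, -0.0, -0.2]
finger_gap: 0.062
grip_force: 0.0
```

{"method": "jog_arm", "body": {"linear": [[-0.1, 0.17, 0.01], [-0.12, 0.16, 0.02], [-0.13, 0.16, 0.01], [-0.14, 0.14, 0.02], [-0.15, 0.14, 0.01], [-0.16, 0.12, 0.02], [-0.17, 0.11, 0.01], [-0.18, 0.1, 0.01]], "rot": [[0, 0, -0.72], [0, 0, -0.72], [0, 0, -0.72], [0, 0, -0.72], [0, 0, -0.72], [0, 0, -0.72], [0, 0, -0.7], [0, 0, -0.68]]}}

```text
t: 14.35
tcp_pos: [0.4504, 0.0977, 0.1391]
eef_rot: [-3.141, 0.0, -1.573]
contact_force: [0.4, 1.0, 0.4]
finger_gap: 0.0622
grip_force: 0.0
```

Run:
```python
from h import *
st()
plan([.4505,.097,.068],-1.571,8)
t=eyes.grab_frame('top')
# block end in bed frame: white end of block vs plate
import pickle; pickle.dump(t,open('t2.pkl','wb'))
F=eyes.grab_frame('scene'); pickle.dump(F,open('s2.pkl','wb'))
a=cv2.resize(t['pixels'][120:270,240:350],None,fx=3.6,fy=3.6,interpolation=cv2.INTER_CUBIC)
b=cv2.resize(F['pixels'][150:270,290:400],None,fx=3.6,fy=3.6,interpolation=cv2.INTER_CUBIC)
H=np.zeros((540,800,3),np.uint8); H[:540,:396]=a[:540,:396]; H[:432,400:796]=b
cv2.imwrite('pics/mix2.png',H[:,:,::-1])
```

```text
t 14.35 tcp [0.4504 0.0977 0.1391] rpy [-3.1414  0.     -1.5729] F [0.37 0.95 0.37] M [-0.015  0.021 -0.032] gap 0.0622 grip 0.0 q [ 0.214  0.172 -0.322  1.077 -0.    -1.355]
"linear": [[0.002, -0.0, 0.222], [0.002, -0.0, 0.222], [0.002, -0.0, 0.222], [0.002, -0.0, 0.222], [0.002, -0.0, 0.222], [0.002, -0.0, 0.222], [0.003, -0.001, 0.222], [0.002, -0.0, 0.223]] 
"rot": [[-0.0, 0.0, -0.002], [-0.0, 0.0, -0.002], [-0.0, 0.0, -0.002], [-0.0, 0.0, -0.002], [-0.0, 0.0, -0.002], [-0.001, 0.0, -0.003], [-0.0, 0.0, -0.002], [-0.001, 0.0, -0.003]]
```

View pics/mix2.png

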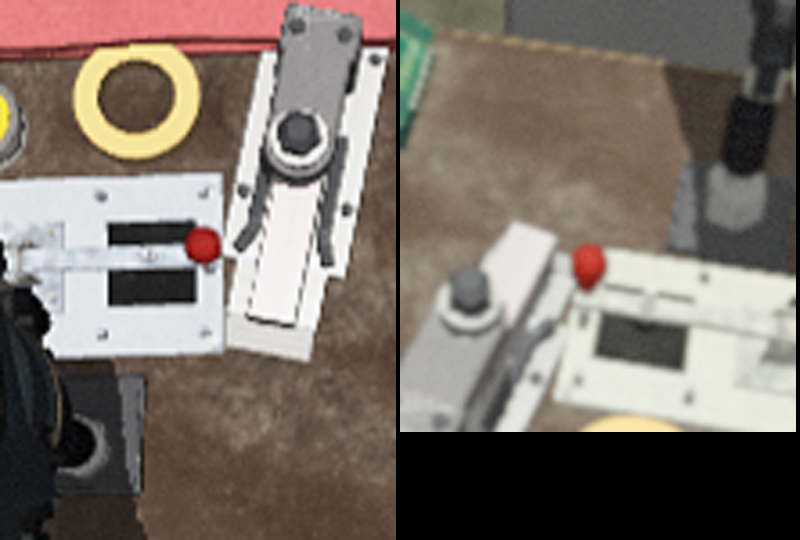

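The left crop shows the block in the channel, with its front end at crop (247–295, 320), and the clamp knob and tape untouched. The right crop confirms the block lies in the channel.

Run:
```python
from h import *
import pickle
t=pickle.load(open('t2.pkl','rb'));P=plane(t,[(308.6,207.4),(321.9,210)],.04)[:,:2]
ex=np.array([np.cos(-.2165),np.sin(-.2165)]); ey=np.array([-ex[1],ex[0]])
for q in P: d=q-[.6285,-.0475]; print((d@ex).round(4),(d@ey).round(4))
```

```text
-0.1046 0.0131
-0.1049 -0.0176
```

{"method": "jog_arm", "body": {"linear": [[0, 0, 0.22], [0, 0, 0.22], [0, 0, 0.22], [0, 0, 0.22], [0, 0, 0.22], [0, 0, 0.22], [0, 0, 0.22], [0, 0, 0.22]], "rot": [[0, 0, 0], [0, 0, 0], [0, 0, 0], [0, 0, 0], [0, 0, 0], [0, 0, 0], [0, 0, 0], [0, 0, 0]]}}

```text
t: 15.12
tcp_pos: [0.4509, 0.0973, 0.0677]
eef_rot: [3.141, -0.0, -1.577]
contact_force: [-0.9, -0.3, -0.4]
finger_gap: 0.0616
grip_force: 0.0
```

{"method": "jog_arm", "body": {"linear": [[0, 0, 0], [0, 0, 0], [0, 0, 0], [0, 0, 0], [0, 0, 0], [0, 0, 0], [0, 0, 0], [0, 0, 0]], "rot": [[0, 0, 0], [0, 0, 0], [0, 0, 0], [0, 0, 0], [0, 0, 0], [0, 0, 0], [0, 0, 0], [0, 0, 0]], "hand": 15, "newtons": 50}}

```text
t: 15.78
tcp_pos: [0.4512, 0.0974, 0.069]
eef_rot: [-3.141, 0.0, -1.577]
contact_force: [-0.5, 0.5, 2.4]
finger_gap: 0.0287
grip_force: 49.7
```

{"method": "jog_arm", "body": {"linear": [[0, 0, -0.2], [0, 0, -0.4], [0, 0, -0.45], [0, 0, -0.45], [0, 0, -0.45], [0, 0, -0.45], [0, 0, -0.45], [0, 0, -0.4]], "rot": [[0, 0, 0], [0, 0, 0], [0, 0, 0], [0, 0, 0], [0, 0, 0], [0, 0, 0], [0, 0, 0], [0, 0, 0]]}}

```text
t: 16.45
tcp_pos: [0.4509, 0.0973, 0.2004]
eef_rot: [-3.141, 0.0, -1.577]
contact_force: [-0.2, 0.5, -2.0]
finger_gap: 0.0288
grip_force: 49.5
```

{"method": "jog_arm", "body": {"linear": [[0.2, -0.25, 0], [0.23, -0.28, 0], [0.23, -0.28, 0], [0.23, -0.28, 0], [0.23, -0.28, 0], [0.23, -0.28, 0], [0.23, -0.28, 0], [0.23, -0.28, 0]], "rot": [[0, 0, 0], [0, 0, 0], [0, 0, 0], [0, 0, 0], [0, 0, 0], [0, 0, 0], [0, 0, 0], [0, 0, 0]]}}

```text
t: 17.12
tcp_pos: [0.5398, 0.0228, 0.1975]
eef_rot: [3.14, -0.0, -1.578]
contact_force: [1.1, 0.7, -1.1]
finger_gap: 0.0291
grip_force: 49.6
```

{"method": "jog_arm", "body": {"linear": [[0.23, -0.28, 0], [0.23, -0.28, 0], [0.23, -0.28, 0], [0.23, -0.28, 0], [0.23, -0.28, 0], [0.23, -0.28, 0], [0.23, -0.28, 0], [0.2, -0.25, 0]], "rot": [[0, 0, 0], [0, 0, 0], [0, 0, 0], [0, 0, 0], [0, 0, 0], [0, 0, 0], [0, 0, 0], [0, 0, 0]]}}

```text
t: 17.78
tcp_pos: [0.6277, -0.0504, 0.1971]
eef_rot: [3.14, 0.0, -1.578]
contact_force: [0.3, 0.3, -1.4]
finger_gap: 0.0286
grip_force: 49.6
```

Run:
```python
from h import *
st()
plan([.6285,-.0475,.190],-1.577,8)
```

```text
t 17.78 tcp [ 0.6277 -0.0504  0.1971] rpy [ 3.1397  0.     -1.5777] F [ 0.32  0.26 -1.39] M [-0.005  0.004 -0.073] gap 0.0286 grip 49.6 q [-0.08   0.499  0.287  1.361 -0.    -1.644]
"linear": [[-0.009, -0.003, 0.022], [-0.009, -0.003, 0.022], [-0.009, -0.002, 0.022], [-0.009, -0.003, 0.022], [-0.009, -0.002, 0.023], [-0.01, -0.003, 0.022], [-0.009, -0.002, 0.023], [-0.01, -0.003, 0.022]] 
"rot": [[0.002, 0.0, -0.001], [0.002, 0.0, -0.001], [0.002, 0.0, -0.001], [0.002, 0.0, -0.001], [0.003, 0.0, -0.001], [0.002, 0.0, -0.001], [0.003, 0.0, -0.0], [0.002, 0.0, -0.001]]
```

{"method": "jog_arm", "body": {"linear": [[-0.02, -0.01, 0.05], [-0.02, -0.01, 0.06], [-0.02, 0, 0.06], [-0.01, 0, 0.06], [0, 0, 0.06], [0, 0, 0.06], [0, 0, 0.05], [0, 0, 0.05]], "rot": [[0.01, 0, 0], [0.01, 0, 0], [0, 0, 0], [0, 0, 0], [0, 0, 0], [0, 0, 0], [0, 0, 0], [0, 0, 0]]}}

```text
t: 18.45
tcp_pos: [0.6277, -0.0455, 0.1806]
eef_rot: [-3.139, -0.0, -1.576]
contact_force: [-0.0, 0.3, -1.8]
finger_gap: 0.0285
grip_force: 49.8
```

Run:
```python
from h import *
st()
f=eyes.grab_frame('scene'); t=eyes.grab_frame('top')
for n,im,roi in(('scene',f['pixels'],(290,190,340,250)),):
    a=cv2.resize(im[roi[1]:roi[3],roi[0]:roi[2]],None,fx=8,fy=8,interpolation=cv2.INTER_CUBIC)
b=cv2.resize(t['pixels'][120:195,290:350],None,fx=6.5,fy=6.5,interpolation=cv2.INTER_CUBIC)
H=np.zeros((490,800,3),np.uint8); H[:480,:400]=a; H[:b.shape[0],405:405+b.shape[1]]=b
cv2.imwrite('pics/mix3.png',H[:,:,::-1])
```

```text
t 18.45 tcp [ 0.6277 -0.0455  0.1806] rpy [-3.1394e+00 -1.0000e-04 -1.5764e+00] F [-0.04  0.32 -1.85] M [-0.007 -0.002 -0.021] gap 0.0285 grip 49.8 q [-0.072  0.496  0.241  1.314  0.    -1.638]
```

View pics/mix3.png

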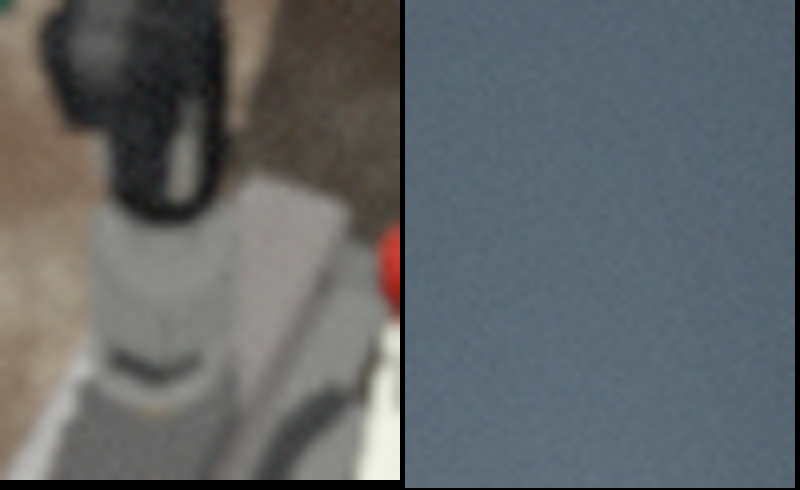

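The picture shows the socket just above the screw head. The dark hex shows below it with a corner facing the camera at crop (155,378). The socket centre is at about crop x=165, so the driver sits about 2 mm too far toward +y, which agrees with the TCP reading.

{"method": "jog_arm", "body": {"linear": [[0.02, -0.01, 0.02], [0.02, -0.01, 0.02], [0.01, 0, 0.02], [0, 0, 0.02], [0, 0, 0.02], [0, 0, 0.02], [0, 0, 0.01], [0, 0, 0]], "rot": [[-0.01, 0, 0], [0, 0, 0], [0, 0, 0], [0, 0, 0], [0, 0, 0], [0, 0, 0], [0, 0, 0], [0, 0, 0]]}}

```text
t: 19.22
tcp_pos: [0.6285, -0.0477, 0.1754]
eef_rot: [-3.141, -0.0, -1.577]
contact_force: [0.1, -0.2, -1.5]
finger_gap: 0.0286
grip_force: 49.8
```

{"method": "jog_arm", "body": {"linear": [[0, 0, 0.01], [0, 0, 0.01], [0, 0, 0.01], [0, 0, 0.01], [0, 0, 0.01], [0, 0, 0.01], [0, 0, 0], [0, 0, 0]], "rot": [[0, 0, 0], [0, 0, 0], [0, 0, 0], [0, 0, 0], [0, 0, 0], [0, 0, 0], [0, 0, 0], [0, 0, 0]]}}

```text
t: 19.88
tcp_pos: [0.6286, -0.0477, 0.1731]
eef_rot: [-3.141, 0.0, -1.577]
contact_force: [-0.2, 0.1, -1.4]
finger_gap: 0.0289
grip_force: 49.8
```

```bash
python3 -c "
from h import *
st()"
```

```text
t 19.88 tcp [ 0.6286 -0.0477  0.1731] rpy [-3.1407e+00  1.0000e-04 -1.5766e+00] F [-0.18  0.13 -1.36] M [-0.024  0.027 -0.017] gap 0.0289 grip 49.8 q [-0.076  0.501  0.23   1.299  0.    -1.641]
```

{"method": "jog_arm", "body": {"linear": [[0, 0, 0.01], [0, 0, 0.01], [0, 0, 0.01], [0, 0, 0.01], [0, 0, 0.01], [0, 0, 0.01], [0, 0, 0.01], [0, 0, 0]], "rot": [[0, 0, 0], [0, 0, 0], [0, 0, 0], [0, 0, 0], [0, 0, 0], [0, 0, 0], [0, 0, 0], [0, 0, 0]]}}

```text
t: 20.55
tcp_pos: [0.6286, -0.0477, 0.1702]
eef_rot: [-3.141, -0.0, -1.577]
contact_force: [-0.7, -0.8, -1.2]
finger_gap: 0.0287
grip_force: 49.8
```

{"method": "jog_arm", "body": {"linear": [[0, 0, 0.01], [0, 0, 0.01], [0, 0, 0.01], [0, 0, 0.01], [0, 0, 0.01], [0, 0, 0.01], [0, 0, 0.01], [0, 0, 0]], "rot": [[0, 0, 0], [0, 0, 0], [0, 0, 0], [0, 0, 0], [0, 0, 0], [0, 0, 0], [0, 0, 0], [0, 0, 0]]}}

```text
t: 21.22
tcp_pos: [0.6286, -0.0477, 0.1674]
eef_rot: [-3.141, 0.0, -1.577]
contact_force: [0.5, -0.7, -1.5]
finger_gap: 0.0286
grip_force: 49.8
```

{"method": "jog_arm", "body": {"linear": [[0, 0, 0.015], [0, 0, 0.015], [0, 0, 0.015], [0, 0, 0.015], [0, 0, 0.015], [0, 0, 0.01], [0, 0, 0], [0, 0, 0]], "rot": [[0, 0, 0], [0, 0, 0], [0, 0, 0], [0, 0, 0], [0, 0, 0], [0, 0, 0], [0, 0, 0], [0, 0, 0]]}}

```text
t: 21.88
tcp_pos: [0.6286, -0.0477, 0.1641]
eef_rot: [-3.141, 0.0, -1.577]
contact_force: [0.5, -0.3, -1.4]
finger_gap: 0.029
grip_force: 49.8
```

{"method": "jog_arm", "body": {"linear": [[0, 0, 0.01], [0, 0, 0.01], [0, 0, 0.01], [0, 0, 0.01], [0, 0, 0.01], [0, 0, 0], [0, 0, 0], [0, 0, 0]], "rot": [[0, 0, 0], [0, 0, 0], [0, 0, 0], [0, 0, 0], [0, 0, 0], [0, 0, 0], [0, 0, 0], [0, 0, 0]]}}

```text
t: 22.55
tcp_pos: [0.6286, -0.0477, 0.1621]
eef_rot: [-3.141, 0.0, -1.577]
contact_force: [0.4, -0.4, -2.2]
finger_gap: 0.0289
grip_force: 49.8
```

```bash
python3 -c "
from h import *
st()"
```

```text
t 22.55 tcp [ 0.6286 -0.0477  0.1621] rpy [-3.1405  0.     -1.5767] F [ 0.45 -0.39 -2.17] M [ 0.015 -0.022 -0.045] gap 0.0289 grip 49.8 q [-0.076  0.504  0.207  1.273  0.    -1.641]
```

{"method": "jog_arm", "body": {"linear": [[0, 0, 0.01], [0, 0, 0.01], [0, 0, 0.01], [0, 0, 0.01], [0, 0, 0.01], [0, 0, 0], [0, 0, 0], [0, 0, 0]], "rot": [[0, 0, 0], [0, 0, 0], [0, 0, 0], [0, 0, 0], [0, 0, 0], [0, 0, 0], [0, 0, 0], [0, 0, 0]]}}

```text
t: 23.22
tcp_pos: [0.629, -0.0477, 0.1614]
eef_rot: [-3.139, -0.0, -1.577]
contact_force: [-3.1, 0.3, 12.0]
finger_gap: 0.0292
grip_force: 51.0
```

```bash
python3 -c "
from h import *
st()"
```

```text
t 23.22 tcp [ 0.629  -0.0477  0.1614] rpy [-3.1386e+00 -2.0000e-04 -1.5767e+00] F [-3.06  0.26 11.97] M [ 0.051  0.934 -0.038] gap 0.0292 grip 51.0 q [-0.076  0.503  0.204  1.269  0.    -1.641]
```

{"method": "jog_arm", "body": {"linear": [[0, 0, -0.02], [0, 0, -0.015], [0, 0, 0], [0, 0, 0.003], [0, 0, 0.003], [0, 0, 0.003], [0, 0, 0.003], [0, 0, 0.003]], "rot": [[0, 0, 0], [0, 0, 0], [0, 0, 0.6], [0, 0, 0.6], [0, 0, 0.6], [0, 0, 0.6], [0, 0, 0.6], [0, 0, 0.6]]}}

```text
t: 23.88
tcp_pos: [0.6288, -0.0476, 0.1613]
eef_rot: [-3.14, 0.001, -1.957]
contact_force: [-0.1, 0.7, 5.3]
finger_gap: 0.0286
grip_force: 50.3
```

```bash
cat > w.py <<'E'
from h import *
# average a few readings (camera call lets time pass 0.05 s and renews the reading)
M=[];Fz=[]
for k in range(4):
    s=readout.sense(); M.append(s['wrist_torque']);Fz.append(s['contact_force'])
    if k<3: eyes.grab_frame('scene')
print('M',np.mean(M,0).round(4),'sd',np.std(M,0).round(4),'F',np.mean(Fz,0).round(2)); st()
E
python3 w.py
```

```text
M [0.2696 0.22   0.0105] sd [0.0291 0.0284 0.06  ] F [-0.72  1.42  5.14]
t 24.03 tcp [ 0.6288 -0.0476  0.1613] rpy [-3.140e+00  8.000e-04 -1.953e+00] F [-1.26  1.91  5.42] M [ 0.269  0.238 -0.003] gap 0.0285 grip 50.3 q [-0.076  0.504  0.205  1.27   0.    -1.264]
```

{"method": "jog_arm", "body": {"linear": [[0, 0, -0.02], [0, 0, 0.003], [0, 0, 0.003], [0, 0, 0.003], [0, 0, 0.003], [0, 0, 0.003], [0, 0, 0.003], [0, 0, 0.003]], "rot": [[0, 0, 0.5], [0, 0, 0.5], [0, 0, 0.5], [0, 0, 0.5], [0, 0, 0.5], [0, 0, 0.5], [0, 0, 0.5], [0, 0, 0.5]]}}

```text
t: 24.7
tcp_pos: [0.6286, -0.0474, 0.1607]
eef_rot: [-3.141, 0.001, -2.374]
contact_force: [0.6, 2.2, -0.4]
finger_gap: 0.0287
grip_force: 50.0
```

```bash
python3 w.py
```

```text
M [0.4941 0.003  0.0289] sd [0.0332 0.0196 0.0208] F [ 0.47  1.84 -0.56]
t 24.85 tcp [ 0.6286 -0.0475  0.1607] rpy [-3.1413e+00  8.0000e-04 -2.3703e+00] F [ 0.12  1.38 -1.44] M [ 0.517 -0.013  0.004] gap 0.0287 grip 49.9 q [-0.076  0.505  0.204  1.27   0.    -0.847]
```

{"method": "jog_arm", "body": {"linear": [[0, 0, 0.003], [0, 0, 0.003], [0, 0, 0.003], [0, 0, 0.003], [0, 0, 0.003], [0, 0, 0.003], [0, 0, 0.003], [0, 0, 0.003]], "rot": [[0, 0, 0.5], [0, 0, 0.5], [0, 0, 0.5], [0, 0, 0.5], [0, 0, 0.5], [0, 0, 0.5], [0, 0, 0.5], [0, 0, 0.5]]}}

```text
t: 25.52
tcp_pos: [0.6285, -0.0473, 0.1597]
eef_rot: [3.141, 0.001, -2.791]
contact_force: [0.0, 4.3, -1.0]
finger_gap: 0.0285
grip_force: 49.9
```

```bash
python3 w.py
```

```text
M [ 0.9762 -0.0465  0.0177] sd [0.0554 0.0199 0.0309] F [-0.03  3.88 -1.3 ]
t 25.67 tcp [ 0.6285 -0.0474  0.1597] rpy [ 3.1413e+00  9.0000e-04 -2.7881e+00] F [ 0.01  4.27 -0.92] M [ 1.066 -0.02  -0.005] gap 0.0287 grip 49.8 q [-7.600e-02  5.050e-01  2.020e-01  1.267e+00  1.000e-03 -4.290e-01]
```

{"method": "jog_arm", "body": {"linear": [[0, 0.005, 0.003], [0, 0.005, 0.003], [0, 0.005, 0.003], [0, 0.005, 0.003], [0, 0, 0.003], [0, 0, 0.003], [0, 0, 0.003], [0, 0, 0.003]], "rot": [[0, 0, 0.4], [0, 0, 0.4], [0, 0, 0.4], [0, 0, 0.4], [0, 0, 0.4], [0, 0, 0.4], [0, 0, 0.4], [0, 0, 0.4]]}}

```text
t: 26.33
tcp_pos: [0.6285, -0.0469, 0.1589]
eef_rot: [3.141, 0.001, -3.125]
contact_force: [1.0, 2.9, -1.0]
finger_gap: 0.0287
grip_force: 49.9
```

```bash
sed -i 's/range(4)/range(9)/; s/k<3/k<8/' w.py; echo "print(np.array(M)[:,2].round(3))" >> w.py; python3 w.py
```

```text
M [ 0.8266 -0.4029  0.0348] sd [0.0394 0.054  0.0317] F [ 1.56  3.29 -1.76]
t 26.73 tcp [ 0.6284 -0.0469  0.1589] rpy [ 3.1415e+00  1.1000e-03 -3.1252e+00] F [ 1.61  3.93 -2.13] M [ 0.855 -0.507  0.033] gap 0.0286 grip 49.8 q [-0.075  0.504  0.199  1.265  0.    -0.091]
[ 0.103  0.048  0.034  0.005 -0.011  0.006  0.05   0.044  0.033]
```

{"method": "jog_arm", "body": {"linear": [[-0.002, 0.005, 0.003], [-0.002, 0.005, 0.003], [-0.002, 0.005, 0.003], [-0.002, 0.005, 0.003], [-0.002, 0, 0.002], [0, 0, 0.002], [0, 0, 0.002], [0, 0, 0.002]], "rot": [[0, 0, 0.4], [0, 0, 0.4], [0, 0, 0.4], [0, 0, 0.4], [0, 0, 0.4], [0, 0, 0.4], [0, 0, 0.4], [0, 0, 0.4]]}}

```text
t: 27.4
tcp_pos: [0.6288, -0.0464, 0.1582]
eef_rot: [-3.142, 0.001, 2.82]
contact_force: [1.5, 1.8, -2.6]
finger_gap: 0.0291
grip_force: 49.9
```

```bash
python3 w.py
```

```text
M [ 0.3002 -0.3279  0.0419] sd [0.0741 0.0311 0.0307] F [ 1.15  0.99 -1.58]
t 27.80 tcp [ 0.6288 -0.0463  0.1582] rpy [3.1415e+00 1.1000e-03 2.8223e+00] F [ 0.82  0.61 -1.3 ] M [ 0.241 -0.347  0.011] gap 0.0286 grip 49.9 q [-0.073  0.505  0.199  1.263 -0.     0.246]
[ 0.077  0.077  0.049  0.024  0.03  -0.008  0.03   0.086  0.011]
```

{"method": "jog_arm", "body": {"linear": [[-0.002, 0.003, 0.002], [-0.002, 0.003, 0.002], [-0.002, 0.003, 0.002], [-0.002, 0.003, 0.002], [-0.002, 0, 0.002], [0, 0, 0.002], [0, 0, 0.002], [0, 0, 0.002]], "rot": [[0, 0, 0.4], [0, 0, 0.4], [0, 0, 0.4], [0, 0, 0.4], [0, 0, 0.4], [0, 0, 0.4], [0, 0, 0.4], [0, 0, 0.4]]}}

```text
t: 28.47
tcp_pos: [0.6293, -0.046, 0.1575]
eef_rot: [3.141, 0.001, 2.485]
contact_force: [0.8, -0.3, -1.9]
finger_gap: 0.0287
grip_force: 50.0
```

```bash
python3 w.py
```

```text
M [-0.041  -0.1162  0.0615] sd [0.0509 0.0569 0.038 ] F [ 0.48 -0.03 -1.65]
t 28.87 tcp [ 0.6293 -0.046   0.1575] rpy [3.1412e+00 8.0000e-04 2.4872e+00] F [ 0.97 -0.08 -1.5 ] M [-0.104 -0.075  0.079] gap 0.0288 grip 50.0 q [-0.073  0.507  0.2    1.263 -0.     0.582]
[0.13  0.107 0.08  0.013 0.036 0.034 0.02  0.055 0.079]
```

{"method": "jog_arm", "body": {"linear": [[0, 0, 0], [0, 0, 0], [0, 0, 0], [0, 0, -0.1], [0, 0, -0.25], [0, 0, -0.4], [0, 0, -0.4], [0, 0, -0.4]], "rot": [[0, 0, 0], [0, 0, 0], [0, 0, 0], [0, 0, 0], [0, 0, 0], [0, 0, 0], [0, 0, 0], [0, 0, 0]], "hand": 55}}

```text
t: 29.53
tcp_pos: [0.6293, -0.0458, 0.2213]
eef_rot: [3.141, 0.001, 2.487]
contact_force: [-0.5, 0.2, 0.2]
finger_gap: 0.0549
grip_force: 0.0
```

Run:
```python
from h import *
st()
s=plan([.4967,-.0185,.21],2.921,8)
plan([.4967,-.0185,.018],2.921,8,s)
```

```text
t 29.53 tcp [ 0.6293 -0.0458  0.2213] rpy [3.1406e+00 1.4000e-03 2.4865e+00] F [-0.49  0.23  0.24] M [-0.015 -0.114  0.029] gap 0.0549 grip 0.0 q [-0.073  0.497  0.344  1.417  0.     0.582]
"linear": [[0.381, -0.185, 0.034], [0.39, -0.164, 0.035], [0.398, -0.142, 0.035], [0.406, -0.12, 0.035], [0.411, -0.098, 0.035], [0.416, -0.076, 0.035], [0.42, -0.053, 0.035], [0.422, -0.031, 0.034]] 
"rot": [[0.001, 0.002, -0.519], [0.001, 0.002, -0.519], [0.001, 0.002, -0.518], [0.001, 0.002, -0.519], [0.001, 0.002, -0.518], [0.001, 0.002, -0.519], [0.0, 0.001, -0.518], [0.001, 0.002, -0.519]]
"linear": [[0.0, 0.0, 0.6], [0.0, 0.0, 0.6], [0.0, 0.0, 0.6], [0.0, 0.0, 0.6], [0.0, 0.0, 0.6], [0.0, 0.0, 0.6], [0.0, 0.0, 0.6], [0.0, 0.001, 0.6]] 
"rot": [[-0.0, -0.0, 0.0], [-0.0, -0.0, 0.0], [-0.0, -0.0, 0.0], [-0.0, -0.0, 0.0], [-0.0, -0.0, 0.0], [-0.0, -0.0, 0.0], [-0.0, -0.0, 0.0], [-0.0, -0.0, 0.0]]
```

{"method": "jog_arm", "body": {"linear": [[0.38, -0.18, 0.04], [0.39, -0.16, 0.04], [0.4, -0.14, 0.04], [0.41, -0.12, 0.03], [0.41, -0.1, 0.03], [0.42, -0.08, 0.03], [0.42, -0.05, 0.03], [0.42, -0.03, 0.03]], "rot": [[0, 0, -0.52], [0, 0, -0.52], [0, 0, -0.52], [0, 0, -0.52], [0, 0, -0.52], [0, 0, -0.52], [0, 0, -0.52], [0, 0, -0.52]], "hand": 0}}

```text
t: 30.2
tcp_pos: [0.4961, -0.0181, 0.2096]
eef_rot: [3.141, 0.002, 2.925]
contact_force: [-0.1, -0.5, -0.5]
finger_gap: -0.0004
grip_force: 0.0
```

{"method": "jog_arm", "body": {"linear": [[0, 0, 0.4], [0, 0, 0.65], [0, 0, 0.7], [0, 0, 0.7], [0, 0, 0.7], [0, 0, 0.7], [0, 0, 0.65], [0, 0, 0.3]], "rot": [[0, 0, 0], [0, 0, 0], [0, 0, 0], [0, 0, 0], [0, 0, 0], [0, 0, 0], [0, 0, 0], [0, 0, 0]]}}

```text
t: 30.87
tcp_pos: [0.4959, -0.0182, 0.0146]
eef_rot: [-3.141, -0.001, 2.922]
contact_force: [-0.5, -0.5, 0.1]
finger_gap: 0.0
grip_force: 0.0
```

Run:
```python
from h import *
st(); bed()
```

```text
t 30.87 tcp [ 0.4959 -0.0182  0.0146] rpy [-3.1414e+00 -1.1000e-03  2.9221e+00] F [-0.55 -0.49  0.07] M [ 0.038  0.069 -0.008] gap 0.0000 grip 0.0 q [-0.037  0.358 -0.42   0.794  0.     0.183]
bed x,y mm -135.8 0.2
```

{"method": "jog_arm", "body": {"linear": [[-0.1, 0, -0.04], [-0.1, 0, -0.04], [-0.1, 0, 0], [-0.1, 0, 0], [-0.05, 0, 0], [-0.03, 0, 0], [0, 0, 0], [0, 0, 0]], "rot": [[0, 0, 0], [0, 0, 0], [0, 0, 0], [0, 0, 0], [0, 0, 0], [0, 0, 0], [0, 0, 0], [0, 0, 0]]}}

```text
t: 31.53
tcp_pos: [0.5157, -0.0224, 0.0199]
eef_rot: [3.141, 0.001, 2.922]
contact_force: [0.5, -0.1, -0.2]
finger_gap: -0.0002
grip_force: 0.0
```

{"method": "jog_arm", "body": {"linear": [[-0.01, 0, 0], [-0.01, 0, 0], [-0.01, 0, 0], [-0.01, 0, 0], [-0.01, 0, 0], [-0.01, 0, 0], [-0.01, 0, 0], [-0.01, 0, 0]], "rot": [[0, 0, 0], [0, 0, 0], [0, 0, 0], [0, 0, 0], [0, 0, 0], [0, 0, 0], [0, 0, 0], [0, 0, 0]]}}

```text
t: 32.2
tcp_pos: [0.5166, -0.0226, 0.0195]
eef_rot: [3.141, -0.003, 2.922]
contact_force: [-18.1, 4.0, 15.3]
finger_gap: -0.0
grip_force: 9.1
```

```bash
cat > d.py <<'E'
from h import *
ex=np.array([np.cos(-.2165),np.sin(-.2165),0]); a=[]
for k in range(5):
    a.append(readout.sense()['contact_force'])
    if k<4: eyes.grab_frame('scene')
a=np.array(a); print('drag',(a@ex).round(2),'mean F',a.mean(0).round(2)); st(); bed()
E
python3 d.py
```

```text
drag [-18.54 -14.85 -15.91 -15.06 -15.25] mean F [-15.5    3.66  12.55]
t 32.40 tcp [ 0.5166 -0.0227  0.0195] rpy [ 3.1414e+00 -2.9000e-03  2.9223e+00] F [-14.68   4.28  11.13] M [ 0.69   2.798 -0.046] gap -0.0000 grip 7.6 q [-0.044  0.39  -0.357  0.827  0.001  0.175]
bed x,y mm -114.7 0.2
```

{"method": "jog_arm", "body": {"linear": [[0, 0, -0.008], [0, 0, -0.008], [0, 0, -0.008], [0, 0, -0.008], [0, 0, 0], [0, 0, 0], [0, 0, 0], [0, 0, 0]], "rot": [[0, 0, 0], [0, 0, 0], [0, 0, 0], [0, 0, 0], [0, 0, 0], [0, 0, 0], [0, 0, 0], [0, 0, 0]]}}

```text
t: 33.07
tcp_pos: [0.5168, -0.0228, 0.0202]
eef_rot: [-3.142, -0.003, 2.922]
contact_force: [-8.2, 2.3, -2.6]
finger_gap: -0.0002
grip_force: 4.2
```

```bash
python3 d.py
```

```text
drag [-8.51 -8.42 -8.29 -8.29 -8.1 ] mean F [-8.03  2.22 -2.31]
t 33.27 tcp [ 0.5167 -0.0228  0.0202] rpy [-3.1416e+00 -2.8000e-03  2.9222e+00] F [-7.8   2.28 -2.85] M [ 0.465  1.63  -0.038] gap -0.0002 grip 4.2 q [-0.044  0.389 -0.355  0.829  0.     0.175]
bed x,y mm -114.5 0.1
```

{"method": "jog_arm", "body": {"linear": [[-0.01, 0, -0.003], [-0.01, 0, -0.003], [-0.01, 0, -0.003], [-0.01, 0, -0.003], [-0.01, 0, -0.003], [-0.01, 0, -0.003], [0, 0, 0], [0, 0, 0]], "rot": [[0, 0, 0], [0, 0, 0], [0, 0, 0], [0, 0, 0], [0, 0, 0], [0, 0, 0], [0, 0, 0], [0, 0, 0]]}}

```text
t: 33.93
tcp_pos: [0.5181, -0.0232, 0.0205]
eef_rot: [-3.141, -0.005, 2.922]
contact_force: [-11.6, 2.7, -2.4]
finger_gap: -0.0001
grip_force: 6.2
```

```bash
python3 d.py
```

```text
drag [-11.89 -11.9  -13.19 -12.12 -12.37] mean F [-12.02   2.58  -2.6 ]
t 34.13 tcp [ 0.5181 -0.0232  0.0205] rpy [-3.1413 -0.0045  2.9223] F [-12.2    2.1   -2.55] M [4.960e-01 2.445e+00 1.000e-03] gap -0.0002 grip 6.2 q [-0.045  0.393 -0.349  0.834  0.001  0.174]
bed x,y mm -113.0 0.0
```

{"method": "jog_arm", "body": {"linear": [[-0.01, 0, 0], [-0.01, 0, 0], [-0.01, 0, 0], [-0.01, 0, 0], [-0.01, 0, 0], [0, 0, 0], [0, 0, 0], [0, 0, 0]], "rot": [[0, 0, 0], [0, 0, 0], [0, 0, 0], [0, 0, 0], [0, 0, 0], [0, 0, 0], [0, 0, 0], [0, 0, 0]]}}

```text
t: 34.8
tcp_pos: [0.5201, -0.0237, 0.0205]
eef_rot: [-3.141, -0.005, 2.922]
contact_force: [-13.1, 2.5, -2.7]
finger_gap: -0.0001
grip_force: 6.2
```

```bash
python3 d.py
```

```text
drag [-13.31 -11.84 -13.25 -12.75 -13.35] mean F [-12.57   2.9   -3.  ]
t 35.00 tcp [ 0.52   -0.0237  0.0205] rpy [-3.1413 -0.0046  2.9222] F [-12.84   3.78  -1.88] M [4.870e-01 2.464e+00 2.000e-03] gap -0.0003 grip 6.2 q [-0.046  0.396 -0.343  0.835  0.001  0.174]
bed x,y mm -111.0 -0.0
```

{"method": "jog_arm", "body": {"linear": [[0.1, 0, 0], [0.3, 0, 0], [0, 0, -0.5], [0, 0, -0.8], [0, 0, -0.9], [0, 0, -0.9], [0, 0, -0.9], [0, 0, -0.8]], "rot": [[0, 0, 0], [0, 0, 0], [0, 0, 0], [0, 0, 0], [0, 0, 0], [0, 0, 0], [0, 0, 0], [0, 0, 0]], "hand": 55}}

```text
t: 35.67
tcp_pos: [0.5073, -0.0206, 0.2164]
eef_rot: [3.141, 0.003, 2.922]
contact_force: [1.3, 0.2, 0.3]
finger_gap: 0.055
grip_force: 0.0
```

Run:
```python
from h import *
import pickle
st()
s=plan([.6293,-.046,.22],2.487,8)
plan([.6293,-.046,.1575],2.487,8,s)
f=eyes.grab_frame('scene'); t=eyes.grab_frame('top'); pickle.dump((f,t),open('f3.pkl','wb'))
for n,f_,roi in(('T',t,(310,135,340,165)),('S',f,(296,175,330,235))):
    hsv=cv2.cvtColor(f_['pixels'],cv2.COLOR_RGB2HSV); m=cv2.inRange(hsv,np.array((0,0,0)),np.array((180,255,55))); k=np.zeros_like(m); x0,y0,x1,y1=roi; k[y0:y1,x0:x1]=m[y0:y1,x0:x1]
    for c in cv2.findContours(k,0,2)[0]:
        if cv2.contourArea(c)>40: print(n,cv2.contourArea(c),cv2.minAreaRect(c))
print('expected handle top',proj(t,[.6287,-.0472,.19]),proj(f,[[.6287,-.0472,.19],[.6287,-.0472,.14]]))
```

```text
t 35.67 tcp [ 0.5073 -0.0206  0.2164] rpy [3.1411e+00 2.8000e-03 2.9221e+00] F [1.32 0.24 0.33] M [-0.017 -0.073 -0.042] gap 0.0550 grip 0.0 q [-0.04   0.229 -0.051  1.287 -0.     0.179]
"linear": [[-0.389, 0.005, -0.01], [-0.389, 0.027, -0.01], [-0.387, 0.048, -0.01], [-0.383, 0.069, -0.011], [-0.379, 0.089, -0.011], [-0.374, 0.11, -0.011], [-0.367, 0.13, -0.011], [-0.36, 0.149, -0.011]] 
"rot": [[0.001, 0.003, 0.519], [0.001, 0.003, 0.519], [0.001, 0.003, 0.52], [0.001, 0.003, 0.519], [0.002, 0.003, 0.52], [0.002, 0.003, 0.519], [0.001, 0.004, 0.52], [0.002, 0.003, 0.519]]
"linear": [[0.0, 0.0, 0.195], [0.0, 0.0, 0.195], [0.0, 0.0, 0.195], [0.0, 0.0, 0.196], [0.0, 0.0, 0.195], [0.0, 0.0, 0.196], [0.0, 0.0, 0.195], [0.0, 0.0, 0.196]] 
"rot": [[-0.0, 0.0, 0.0], [-0.0, 0.0, 0.0], [-0.0, 0.0, 0.0], [-0.0, 0.0, 0.0], [-0.0, 0.0, 0.0], [-0.0, 0.0, 0.0], [-0.0, 0.0, 0.0], [-0.0, 0.0, 0.0]]
T 64.0 ((328.5, 146.5), (23.0, 5.0), 90.0)
S 304.5 ((309.0, 212.0), (26.0, 14.0), 90.0)
expected handle top [[321.73949363 145.13447426]] [[308.80712703 202.08389668]
 [308.79282224 218.774735  ]]
```

{"method": "jog_arm", "body": {"linear": [[-0.39, 0, -0.01], [-0.39, 0.03, -0.01], [-0.39, 0.05, -0.01], [-0.38, 0.07, -0.01], [-0.38, 0.09, -0.01], [-0.37, 0.11, -0.01], [-0.37, 0.13, -0.01], [-0.36, 0.15, -0.01]], "rot": [[0, 0, 0.52], [0, 0, 0.52], [0, 0.01, 0.52], [0, 0.01, 0.52], [0, 0.01, 0.52], [0, 0, 0.52], [0, 0, 0.52], [0, 0, 0.52]]}}

```text
t: 36.43
tcp_pos: [0.6301, -0.0461, 0.2165]
eef_rot: [-3.141, -0.002, 2.484]
contact_force: [-0.4, 0.3, 0.9]
finger_gap: 0.055
grip_force: 0.0
```

Run:
```python
from h import *
eyes.grab_frame('scene'); st()
plan([.6293,-.046,.1575],2.487,8)
```

```text
t 36.48 tcp [ 0.6319 -0.0466  0.2158] rpy [-3.1413e+00 -2.0000e-03  2.4792e+00] F [-0.99 -0.68 -1.73] M [-0.045  0.078  0.059] gap 0.0549 grip 0.0 q [-7.400e-02  5.070e-01  3.470e-01  1.412e+00  1.000e-03  5.880e-01]
"linear": [[0.007, -0.003, 0.182], [0.007, -0.004, 0.182], [0.007, -0.003, 0.182], [0.008, -0.004, 0.182], [0.007, -0.003, 0.183], [0.008, -0.004, 0.182], [0.007, -0.003, 0.183], [0.008, -0.004, 0.182]] 
"rot": [[-0.0, -0.002, -0.009], [-0.0, -0.002, -0.009], [-0.0, -0.003, -0.009], [-0.0, -0.002, -0.01], [-0.001, -0.003, -0.009], [-0.0, -0.002, -0.01], [-0.001, -0.003, -0.009], [-0.0, -0.002, -0.01]]
```

{"method": "jog_arm", "body": {"linear": [[0.02, -0.01, 0.15], [0.02, -0.01, 0.2], [0.02, -0.01, 0.22], [0, 0, 0.22], [0, 0, 0.22], [0, 0, 0.22], [0, 0, 0.15], [0, 0, 0.08]], "rot": [[0, -0.01, -0.04], [0, -0.01, -0.03], [0, 0, 0], [0, 0, 0], [0, 0, 0], [0, 0, 0], [0, 0, 0], [0, 0, 0]]}}

```text
t: 37.15
tcp_pos: [0.6262, -0.0454, 0.1574]
eef_rot: [-3.141, -0.001, 2.494]
contact_force: [0.3, 0.0, 0.3]
finger_gap: 0.0551
grip_force: 0.0
```

Run:
```python
from h import *
eyes.grab_frame('scene'); st()
```

```text
t 37.20 tcp [ 0.6262 -0.0454  0.1572] rpy [-3.1407e+00 -1.3000e-03  2.4939e+00] F [ 0.36 -0.59 -0.31] M [-0.017  0.045  0.041] gap 0.0551 grip 0.0 q [-0.072  0.502  0.192  1.262 -0.     0.575]
```

{"method": "jog_arm", "body": {"linear": [[-0.035, 0.018, 0], [-0.035, 0.018, 0], [0, 0, 0], [0, 0, 0], [0, 0, 0], [0, 0, 0], [0, 0, 0], [0, 0, 0]], "rot": [[0, 0.01, 0.04], [0, 0, 0.03], [0, 0, 0], [0, 0, 0], [0, 0, 0], [0, 0, 0], [0, 0, 0], [0, 0, 0]], "hand": 45}}

```text
t: 37.87
tcp_pos: [0.6298, -0.046, 0.1586]
eef_rot: [-3.141, -0.001, 2.487]
contact_force: [0.1, 0.1, -0.2]
finger_gap: 0.0449
grip_force: 0.0
```

{"method": "jog_arm", "body": {"linear": [[0, 0, 0], [0, 0, 0], [0, 0, 0], [0, 0, 0], [0, 0, 0], [0, 0, 0], [0, 0, 0], [0, 0, 0]], "rot": [[0, 0, 0], [0, 0, 0], [0, 0, 0], [0, 0, 0], [0, 0, 0], [0, 0, 0], [0, 0, 0], [0, 0, 0]], "hand": 15, "newtons": 50}}

```text
t: 38.53
tcp_pos: [0.6299, -0.0461, 0.1587]
eef_rot: [-3.141, -0.001, 2.486]
contact_force: [-2.0, -1.7, 5.2]
finger_gap: 0.0283
grip_force: 49.2
```

Run:
```python
from h import *
st()
```

```text
t 38.53 tcp [ 0.6299 -0.0461  0.1587] rpy [-3.1414e+00 -9.0000e-04  2.4864e+00] F [-2.02 -1.71  5.2 ] M [-0.418  0.477 -0.02 ] gap 0.0283 grip 49.2 q [-0.073  0.509  0.207  1.269  0.     0.582]
```

{"method": "jog_arm", "body": {"linear": [[0, 0, -0.015], [0, 0, -0.006], [0, 0, -0.006], [0, 0, -0.006], [0, 0, -0.006], [0, 0, -0.006], [0, 0, -0.006], [0, 0, -0.006]], "rot": [[0, 0, -1], [0, 0, -1], [0, 0, -1], [0, 0, -1], [0, 0, -1], [0, 0, -1], [0, 0, -1], [0, 0, -1]]}}

```text
t: 39.2
tcp_pos: [0.6295, -0.0462, 0.1602]
eef_rot: [3.141, -0.002, -2.954]
contact_force: [-0.6, -2.9, -1.7]
finger_gap: 0.0286
grip_force: 49.5
```

{"method": "jog_arm", "body": {"linear": [[0, 0, -0.006], [0, 0, -0.006], [0, 0, -0.006], [0, 0, -0.006], [0, 0, 0], [0, 0, 0], [0, 0, 0], [0, 0, 0]], "rot": [[0, 0, -1], [0, 0, -1], [0, 0, -1], [0, 0, -1], [0, 0, 0], [0, 0, 0], [0, 0, 0], [0, 0, 0]]}}

```text
t: 39.87
tcp_pos: [0.6296, -0.0461, 0.1614]
eef_rot: [3.14, -0.001, -2.543]
contact_force: [-0.2, -3.0, -3.9]
finger_gap: 0.0285
grip_force: 49.5
```

Run:
```python
from h import *
st()
```

```text
t 39.87 tcp [ 0.6296 -0.0461  0.1614] rpy [ 3.1403e+00 -1.1000e-03 -2.5428e+00] F [-0.19 -3.02 -3.94] M [-0.941  0.29  -0.053] gap 0.0285 grip 49.5 q [-0.073  0.509  0.213  1.277  0.    -0.672]
```

{"method": "jog_arm", "body": {"linear": [[0, 0, 0.006], [0, 0, 0.006], [0, 0, 0.006], [0, 0, 0.006], [0, 0, 0.006], [0, 0, 0.006], [0, 0, 0.006], [0, 0, 0]], "rot": [[0, 0, 0.9], [0, 0, 0.9], [0, 0, 0.9], [0, 0, 0.9], [0, 0, 0.9], [0, 0, 0.9], [0, 0, 0.9], [0, 0, 0.9]]}}

```text
t: 40.53
tcp_pos: [0.6298, -0.046, 0.1601]
eef_rot: [3.141, -0.001, 2.983]
contact_force: [-0.9, -2.8, -2.2]
finger_gap: 0.0286
grip_force: 49.7
```

Run:
```python
from h import *
eyes.grab_frame('scene');eyes.grab_frame('scene'); st()
```

```text
t 40.63 tcp [ 0.6297 -0.046   0.1601] rpy [ 3.1412e+00 -1.2000e-03  2.9856e+00] F [-2.27 -2.73 -1.77] M [-0.791  0.525 -0.014] gap 0.0285 grip 49.9 q [-0.073  0.509  0.21   1.273  0.     0.083]
```

{"method": "jog_arm", "body": {"linear": [[0, 0, 0], [0, 0, 0], [0, 0, 0], [0, 0, -0.1], [0, 0, -0.3], [0, 0, -0.4], [0, 0, -0.4], [0, 0, -0.3]], "rot": [[0, 0, 0], [0, 0, 0], [0, 0, 0], [0, 0, 0], [0, 0, 0], [0, 0, 0], [0, 0, 0], [0, 0, 0]], "hand": 55}}

```text
t: 41.3
tcp_pos: [0.6302, -0.0459, 0.2219]
eef_rot: [3.141, 0.0, 2.99]
contact_force: [0.0, 0.4, -0.2]
finger_gap: 0.0552
grip_force: 0.0
```

Run:
```python
from h import *
st()
s=plan([.5005,-.0193,.215],2.921,8)
plan([.5005,-.0193,.020],2.921,8,s)
```

```text
t 41.30 tcp [ 0.6302 -0.0459  0.2219] rpy [3.1408e+00 3.0000e-04 2.9900e+00] F [ 0.03  0.37 -0.16] M [ 0.026  0.025 -0.025] gap 0.0552 grip 0.0 q [-7.300e-02  5.000e-01  3.520e-01  1.422e+00  1.000e-03  7.900e-02]
"linear": [[0.413, 0.021, 0.021], [0.413, 0.017, 0.021], [0.414, 0.014, 0.021], [0.414, 0.01, 0.021], [0.414, 0.007, 0.022], [0.413, 0.003, 0.022], [0.414, -0.0, 0.021], [0.413, -0.004, 0.022]] 
"rot": [[0.001, 0.0, 0.082], [0.001, 0.0, 0.082], [0.001, 0.0, 0.082], [0.001, 0.001, 0.083], [0.001, 0.0, 0.082], [0.001, 0.001, 0.083], [0.001, 0.0, 0.082], [0.001, 0.001, 0.083]]
"linear": [[0.0, 0.0, 0.609], [0.0, 0.0, 0.609], [0.0, 0.0, 0.609], [0.0, 0.0, 0.61], [0.0, 0.0, 0.609], [0.0, 0.0, 0.61], [0.0, 0.0, 0.609], [0.0, 0.0, 0.61]] 
"rot": [[-0.0, -0.0, -0.0], [-0.0, -0.0, -0.0], [-0.0, -0.0, -0.0], [-0.0, -0.0, -0.0], [-0.0, -0.0, -0.0], [-0.0, -0.0, -0.0], [-0.0, -0.0, -0.0], [-0.0, -0.0, -0.0]]
```

{"method": "jog_arm", "body": {"linear": [[0.41, 0.02, 0.02], [0.41, 0.02, 0.02], [0.41, 0.01, 0.02], [0.41, 0.01, 0.02], [0.41, 0.01, 0.02], [0.42, 0, 0.02], [0.42, 0, 0.02], [0.42, 0, 0.02]], "rot": [[0, 0, 0.08], [0, 0, 0.08], [0, 0, 0.08], [0, 0, 0.08], [0, 0, 0.08], [0, 0, 0.08], [0, 0, 0.08], [0, 0, 0.1]], "hand": 0}}

```text
t: 41.97
tcp_pos: [0.4995, -0.0191, 0.2142]
eef_rot: [3.141, -0.0, 2.92]
contact_force: [0.2, 0.3, 0.6]
finger_gap: 0.0001
grip_force: 0.0
```

{"method": "jog_arm", "body": {"linear": [[0, 0, 0.4], [0, 0, 0.65], [0, 0, 0.7], [0, 0, 0.7], [0, 0, 0.7], [0, 0, 0.7], [0, 0, 0.65], [0, 0, 0.3]], "rot": [[0, 0, 0], [0, 0, 0], [0, 0, 0], [0, 0, 0], [0, 0, 0], [0, 0, 0], [0, 0, 0], [0, 0, 0]]}}

```text
t: 42.63
tcp_pos: [0.4986, -0.019, 0.0193]
eef_rot: [3.141, -0.004, 2.921]
contact_force: [-1.1, 1.1, -0.5]
finger_gap: 0.0001
grip_force: 0.0
```

Run:
```python
from h import *
eyes.grab_frame('scene'); st(); bed()
```

```text
t 42.68 tcp [ 0.498  -0.019   0.0184] rpy [-3.1414 -0.0053  2.9209] F [-3.89 -0.48 -3.12] M [0.046 0.14  0.035] gap -0.0002 grip 0.0 q [-0.039  0.36  -0.405  0.81   0.001  0.182]
bed x,y mm -133.6 -0.2
```

{"method": "jog_arm", "body": {"linear": [[-0.1, 0, 0], [-0.1, 0, 0], [-0.1, 0, 0], [-0.1, 0, 0], [-0.08, 0, 0], [-0.03, 0, 0], [0, 0, 0], [0, 0, 0]], "rot": [[0, 0, 0], [0, 0, 0], [0, 0, 0], [0, 0, 0], [0, 0, 0], [0, 0, 0], [0, 0, 0], [0, 0, 0]]}}

```text
t: 43.35
tcp_pos: [0.5201, -0.0237, 0.022]
eef_rot: [3.141, -0.001, 2.92]
contact_force: [-0.4, 0.3, 0.1]
finger_gap: -0.0001
grip_force: 0.1
```

{"method": "jog_arm", "body": {"linear": [[-0.01, 0, -0.005], [-0.01, 0, -0.005], [-0.01, 0, -0.005], [-0.01, 0, -0.005], [-0.01, 0, -0.005], [-0.01, 0, -0.005], [-0.01, 0, -0.005], [0, 0, 0]], "rot": [[0, 0, 0], [0, 0, 0], [0, 0, 0], [0, 0, 0], [0, 0, 0], [0, 0, 0], [0, 0, 0], [0, 0, 0]]}}

```text
t: 44.02
tcp_pos: [0.5217, -0.0242, 0.0228]
eef_rot: [3.141, -0.003, 2.92]
contact_force: [-4.7, 0.9, -1.6]
finger_gap: 0.0001
grip_force: 2.4
```

```bash
python3 d.py
```

```text
drag [-4.79 -5.12 -4.97 -5.01 -5.23] mean F [-4.86  1.29 -1.93]
t 44.22 tcp [ 0.5218 -0.0242  0.0228] rpy [ 3.1414e+00 -2.7000e-03  2.9201e+00] F [-5.21  0.68 -2.18] M [ 0.281  1.014 -0.015] gap -0.0003 grip 2.6 q [-0.047  0.395 -0.338  0.84   0.001  0.175]
bed x,y mm -109.3 -0.2
```

{"method": "jog_arm", "body": {"linear": [[-0.01, 0, 0], [-0.01, 0, 0], [-0.01, 0, 0], [-0.01, 0, 0], [0, 0, 0.008], [0, 0, 0.008], [-0.005, 0, 0], [-0.005, 0, 0]], "rot": [[0, 0, 0], [0, 0, 0], [0, 0, 0], [0, 0, 0], [0, 0, 0], [0, 0, 0], [0, 0, 0], [0, 0, 0]]}}

```text
t: 44.88
tcp_pos: [0.5238, -0.0246, 0.0222]
eef_rot: [3.141, -0.003, 2.92]
contact_force: [-5.0, 1.0, -1.1]
finger_gap: 0.0002
grip_force: 2.6
```

```bash
python3 d.py
```

```text
drag [-5.07 -5.32 -5.93 -5.48 -5.71] mean F [-5.42  0.98 -1.45]
t 45.08 tcp [ 0.5239 -0.0246  0.0222] rpy [ 3.1414e+00 -2.5000e-03  2.9201e+00] F [-5.56  1.27 -1.29] M [0.196 1.049 0.012] gap -0.0001 grip 2.6 q [-0.047  0.399 -0.334  0.84   0.001  0.174]
bed x,y mm -107.1 -0.2
```

{"method": "jog_arm", "body": {"linear": [[0.1, 0, 0], [0.3, 0, 0], [0, 0, -0.5], [0, 0, -0.8], [0, 0, -0.9], [0, 0, -0.9], [0, 0, -0.9], [0, 0, -0.8]], "rot": [[0, 0, 0], [0, 0, 0], [0, 0, 0], [0, 0, 0], [0, 0, 0], [0, 0, 0], [0, 0, 0], [0, 0, 0]], "hand": 55}}

```text
t: 45.75
tcp_pos: [0.5093, -0.0214, 0.2173]
eef_rot: [3.141, 0.001, 2.92]
contact_force: [0.4, -0.7, -0.5]
finger_gap: 0.055
grip_force: 0.0
```

Run:
```python
from h import *
for k in range(3): eyes.grab_frame('scene')
st()
plan([.6297,-.046,.222],2.986,8)
```

```text
t 45.90 tcp [ 0.5108 -0.0214  0.2172] rpy [3.1403 0.0044 2.92  ] F [ 0.34 -0.68 -0.04] M [0.003 0.068 0.013] gap 0.0549 grip 0.0 q [-0.042  0.235 -0.042  1.289  0.     0.179]
"linear": [[-0.38, 0.007, -0.013], [-0.379, 0.004, -0.013], [-0.38, 0.0, -0.014], [-0.379, -0.003, -0.014], [-0.38, -0.006, -0.014], [-0.379, -0.009, -0.014], [-0.379, -0.012, -0.015], [-0.38, -0.015, -0.015]] 
"rot": [[0.001, 0.005, -0.079], [0.001, 0.005, -0.079], [0.001, 0.005, -0.079], [0.002, 0.006, -0.079], [0.001, 0.005, -0.079], [0.002, 0.006, -0.078], [0.001, 0.005, -0.079], [0.002, 0.006, -0.078]]
```

Move over the driver, ending slowly and with a settle.

{"method": "jog_arm", "body": {"linear": [[-0.4, 0.01, -0.02], [-0.45, 0, -0.02], [-0.48, 0, -0.02], [-0.48, 0, -0.01], [-0.48, -0.01, -0.01], [-0.4, -0.01, -0.01], [-0.25, -0.01, -0.01], [-0.1, -0.01, -0.01]], "rot": [[0, 0.01, -0.08], [0, 0.01, -0.08], [0, 0, -0.08], [0, 0, -0.08], [0, 0, -0.08], [0, 0, -0.08], [0, 0, -0.08], [0, 0, -0.07]]}}

```text
t: 46.57
tcp_pos: [0.6289, -0.0466, 0.217]
eef_rot: [3.141, -0.005, 2.986]
contact_force: [0.4, 0.1, -0.7]
finger_gap: 0.0553
grip_force: 0.0
```

Run:
```python
from h import *
for k in range(4): eyes.grab_frame('scene')
st()
plan([.6297,-.046,.1595],2.986,8)
```

```text
t 46.77 tcp [ 0.6276 -0.0462  0.2183] rpy [ 3.141  -0.0037  2.9857] F [-0.53 -0.3   0.56] M [ 0.016  0.018 -0.019] gap 0.0550 grip 0.0 q [-7.400e-02  4.990e-01  3.400e-01  1.416e+00  1.000e-03  8.200e-02]
"linear": [[-0.007, 0.002, 0.184], [-0.007, 0.001, 0.184], [-0.007, 0.002, 0.184], [-0.007, 0.002, 0.184], [-0.006, 0.001, 0.183], [-0.006, 0.002, 0.184], [-0.007, 0.001, 0.183], [-0.006, 0.002, 0.184]] 
"rot": [[0.001, -0.004, -0.0], [0.001, -0.005, -0.0], [0.001, -0.004, -0.0], [0.0, -0.005, -0.001], [0.001, -0.004, -0.0], [0.0, -0.005, -0.001], [0.001, -0.004, -0.0], [0.0, -0.005, -0.001]]
```

{"method": "jog_arm", "body": {"linear": [[-0.02, 0, 0.15], [-0.02, 0.01, 0.2], [0, 0, 0.22], [0, 0, 0.24], [0, 0, 0.24], [0, 0, 0.22], [0, 0, 0.13], [0, 0, 0.07]], "rot": [[0, -0.02, 0], [0, -0.02, 0], [0, 0, 0], [0, 0, 0], [0, 0, 0], [0, 0, 0], [0, 0, 0], [0, 0, 0]]}}

```text
t: 47.43
tcp_pos: [0.6294, -0.0461, 0.1586]
eef_rot: [3.141, -0.0, 2.986]
contact_force: [-0.7, -0.5, 0.1]
finger_gap: 0.0551
grip_force: 0.0
```

Run:
```python
from h import *
for k in range(4): eyes.grab_frame('scene')
st()
```

```text
t 47.63 tcp [ 0.6301 -0.0462  0.1602] rpy [3.1410e+00 1.6000e-03 2.9859e+00] F [ 0.47 -0.54 -0.33] M [0.096 0.054 0.005] gap 0.0547 grip 0.0 q [-0.073  0.507  0.207  1.269  0.     0.082]
```

{"method": "jog_arm", "body": {"linear": [[0, 0, 0], [0, 0, 0], [0, 0, 0], [0, 0, 0], [0, 0, 0], [0, 0, 0], [0, 0, 0], [0, 0, 0]], "rot": [[0, 0, 0], [0, 0, 0], [0, 0, 0], [0, 0, 0], [0, 0, 0], [0, 0, 0], [0, 0, 0], [0, 0, 0]], "hand": 15, "newtons": 50}}

```text
t: 48.3
tcp_pos: [0.6301, -0.0463, 0.1603]
eef_rot: [3.141, 0.002, 2.986]
contact_force: [-0.3, -1.5, 6.4]
finger_gap: 0.0285
grip_force: 49.0
```

{"method": "jog_arm", "body": {"linear": [[0, 0, 0], [0, 0, 0], [0, 0, 0], [0, 0, 0], [0, 0, 0], [0, 0, 0], [0, 0, 0], [0, 0, 0]], "rot": [[0, 0, 0.25], [0, 0, 0.25], [0, 0, 0.25], [0, 0, 0.25], [0, 0, 0.25], [0, 0, 0], [0, 0, 0], [0, 0, 0]]}}

```text
t: 48.97
tcp_pos: [0.6301, -0.0462, 0.1601]
eef_rot: [3.141, 0.002, 2.856]
contact_force: [-0.2, -1.7, 6.1]
finger_gap: 0.0288
grip_force: 49.1
```

```bash
python3 -c "
from h import *
st()"
```

```text
t 48.97 tcp [ 0.6301 -0.0462  0.1601] rpy [3.141e+00 1.600e-03 2.856e+00] F [-0.22 -1.7   6.09] M [-0.501  0.073  0.005] gap 0.0288 grip 49.1 q [-0.073  0.507  0.207  1.269  0.     0.212]
```

{"method": "jog_arm", "body": {"linear": [[0, 0, 0], [0, 0, 0], [0, 0, 0], [0, 0, -0.1], [0, 0, -0.3], [0, 0, -0.4], [0, 0, -0.4], [0, 0, -0.3]], "rot": [[0, 0, 0], [0, 0, 0], [0, 0, 0], [0, 0, 0], [0, 0, 0], [0, 0, 0], [0, 0, 0], [0, 0, 0]], "hand": 55}}

```text
t: 49.63
tcp_pos: [0.6299, -0.0461, 0.2213]
eef_rot: [3.141, 0.002, 2.855]
contact_force: [-0.3, -0.3, 0.1]
finger_gap: 0.0554
grip_force: 0.0
```

Run:
```python
from h import *
st()
plan([.5005,-.0193,.215],2.921,8)
```

```text
t 49.63 tcp [ 0.6299 -0.0461  0.2213] rpy [3.1406e+00 1.6000e-03 2.8553e+00] F [-0.27 -0.26  0.1 ] M [ 0.041  0.001 -0.035] gap 0.0554 grip 0.0 q [-7.300e-02  4.980e-01  3.470e-01  1.417e+00  1.000e-03  2.130e-01]
"linear": [[0.412, -0.034, 0.019], [0.412, -0.031, 0.019], [0.412, -0.027, 0.019], [0.412, -0.024, 0.019], [0.412, -0.02, 0.02], [0.413, -0.017, 0.02], [0.413, -0.014, 0.019], [0.412, -0.01, 0.02]] 
"rot": [[0.001, 0.002, -0.078], [0.001, 0.002, -0.078], [0.001, 0.002, -0.079], [0.001, 0.002, -0.078], [0.001, 0.002, -0.079], [0.001, 0.002, -0.078], [0.001, 0.002, -0.079], [0.002, 0.002, -0.078]]
```

{"method": "jog_arm", "body": {"linear": [[0.41, -0.03, 0.02], [0.41, -0.03, 0.02], [0.41, -0.03, 0.02], [0.41, -0.02, 0.02], [0.41, -0.02, 0.02], [0.41, -0.02, 0.02], [0.41, -0.01, 0.02], [0.42, -0.01, 0.02]], "rot": [[0, 0, -0.08], [0, 0, -0.08], [0, 0, -0.08], [0, 0, -0.08], [0, 0, -0.08], [0, 0, -0.08], [0, 0, -0.08], [0, 0, -0.07]], "hand": 0}}

```text
t: 50.3
tcp_pos: [0.5, -0.019, 0.2135]
eef_rot: [3.141, 0.001, 2.922]
contact_force: [0.9, 0.6, 0.2]
finger_gap: 0.0005
grip_force: 0.0
```

{"method": "jog_arm", "body": {"linear": [[0, 0, 0.4], [0, 0, 0.65], [0, 0, 0.7], [0, 0, 0.7], [0, 0, 0.7], [0, 0, 0.7], [0, 0, 0.65], [0, 0, 0.3]], "rot": [[0, 0, 0], [0, 0, 0], [0, 0, 0], [0, 0, 0], [0, 0, 0], [0, 0, 0], [0, 0, 0], [0, 0, 0]]}}

```text
t: 50.97
tcp_pos: [0.4994, -0.019, 0.0186]
eef_rot: [3.141, -0.002, 2.921]
contact_force: [-0.5, -0.4, -0.7]
finger_gap: -0.0001
grip_force: 0.0
```

{"method": "jog_arm", "body": {"linear": [[-0.1, 0, 0], [-0.1, 0, 0], [-0.1, 0, 0], [-0.1, 0, 0], [-0.08, 0, 0], [-0.06, 0, 0], [-0.03, 0, 0], [0, 0, 0]], "rot": [[0, 0, 0], [0, 0, 0], [0, 0, 0], [0, 0, 0], [0, 0, 0], [0, 0, 0], [0, 0, 0], [0, 0, 0]]}}

```text
t: 51.63
tcp_pos: [0.5235, -0.0242, 0.0215]
eef_rot: [3.141, 0.001, 2.921]
contact_force: [0.0, -0.6, 0.6]
finger_gap: -0.0
grip_force: 0.0
```

Run:
```python
from h import *
st(); bed()
```

```text
t 51.63 tcp [ 0.5235 -0.0242  0.0215] rpy [3.1409e+00 1.2000e-03 2.9210e+00] F [ 0.01 -0.56  0.6 ] M [ 0.004 -0.008  0.034] gap -0.0000 grip 0.0 q [-0.047  0.397 -0.34   0.833  0.     0.174]
bed x,y mm -107.6 0.2
```

{"method": "jog_arm", "body": {"linear": [[-0.01, 0, -0.006], [-0.01, 0, -0.006], [-0.01, 0, -0.006], [-0.01, 0, -0.006], [-0.01, 0, -0.005], [-0.01, 0, -0.003], [-0.01, 0, 0], [0, 0, 0]], "rot": [[0, 0, 0], [0, 0, 0], [0, 0, 0], [0, 0, 0], [0, 0, 0], [0, 0, 0], [0, 0, 0], [0, 0, 0]]}}

```text
t: 52.3
tcp_pos: [0.5248, -0.0246, 0.0221]
eef_rot: [3.141, -0.001, 2.921]
contact_force: [-5.1, 0.3, -1.6]
finger_gap: 0.0001
grip_force: 3.0
```

```bash
python3 d.py
```

```text
drag [-5.04 -6.95 -5.63 -5.49 -5.52] mean F [-5.6   1.21 -1.7 ]
t 52.50 tcp [ 0.5248 -0.0246  0.0221] rpy [ 3.1412e+00 -1.2000e-03  2.9211e+00] F [-5.18  2.13 -1.95] M [0.259 1.145 0.07 ] gap -0.0002 grip 2.9 q [-0.047  0.4   -0.333  0.839  0.001  0.173]
bed x,y mm -106.2 0.1
```

{"method": "jog_arm", "body": {"linear": [[-0.01, 0, 0], [-0.01, 0, 0], [-0.01, 0, 0], [-0.01, 0, 0], [0, 0, 0], [0, 0, 0], [0, 0, 0], [0, 0, 0]], "rot": [[0, 0, 0], [0, 0, 0], [0, 0, 0], [0, 0, 0], [0, 0, 0], [0, 0, 0], [0, 0, 0], [0, 0, 0]]}}

```text
t: 53.17
tcp_pos: [0.5264, -0.025, 0.0221]
eef_rot: [3.141, -0.001, 2.921]
contact_force: [-5.8, 1.2, -0.7]
finger_gap: 0.0001
grip_force: 2.9
```

```bash
python3 d.py
```

```text
drag [-5.94 -5.52 -6.18 -6.68 -5.27] mean F [-5.75  1.39 -1.11]
t 53.37 tcp [ 0.5264 -0.025   0.0221] rpy [ 3.1412e+00 -1.2000e-03  2.9211e+00] F [-5.13  1.2  -1.02] M [ 0.277  1.154 -0.006] gap -0.0001 grip 2.9 q [-0.048  0.403 -0.328  0.841  0.001  0.173]
bed x,y mm -104.6 0.1
```

{"method": "jog_arm", "body": {"linear": [[0.1, 0, 0], [0.3, 0, 0], [0, 0, -0.5], [0, 0, -0.8], [0, 0, -0.9], [0, 0, -0.9], [0, 0, -0.9], [0, 0, -0.8]], "rot": [[0, 0, 0], [0, 0, 0], [0, 0, 0], [0, 0, 0], [0, 0, 0], [0, 0, 0], [0, 0, 0], [0, 0, 0]], "hand": 55}}

```text
t: 54.03
tcp_pos: [0.5118, -0.0217, 0.2173]
eef_rot: [3.141, 0.003, 2.921]
contact_force: [1.3, 0.3, -0.5]
finger_gap: 0.0551
grip_force: 0.0
```

Run:
```python
from h import *
for k in range(3): eyes.grab_frame('scene')
st()
plan([.6301,-.0462,.219],2.856,8)
```

```text
t 54.18 tcp [ 0.5132 -0.0218  0.2172] rpy [3.1401 0.0062 2.9211] F [-0.52  0.31 -0.08] M [ 0.044 -0.001  0.039] gap 0.0549 grip 0.0 q [-0.043  0.238 -0.038  1.288  0.     0.178]
"linear": [[-0.373, 0.005, -0.003], [-0.373, 0.008, -0.004], [-0.373, 0.012, -0.004], [-0.373, 0.015, -0.004], [-0.373, 0.017, -0.005], [-0.372, 0.021, -0.005], [-0.372, 0.023, -0.005], [-0.373, 0.027, -0.005]] 
"rot": [[0.002, 0.007, 0.078], [0.002, 0.007, 0.078], [0.002, 0.008, 0.078], [0.002, 0.007, 0.077], [0.002, 0.008, 0.078], [0.002, 0.007, 0.077], [0.002, 0.008, 0.078], [0.002, 0.007, 0.077]]
```

{"method": "jog_arm", "body": {"linear": [[-0.4, 0.01, -0.01], [-0.45, 0.01, -0.01], [-0.47, 0.02, -0.01], [-0.47, 0.02, -0.01], [-0.47, 0.02, 0], [-0.4, 0.02, 0], [-0.24, 0.02, 0], [-0.1, 0.01, 0]], "rot": [[0, 0.01, 0.08], [0, 0.01, 0.08], [0, 0, 0.08], [0, 0, 0.08], [0, 0, 0.08], [0, 0, 0.08], [0, 0, 0.08], [0, 0, 0.06]]}}

```text
t: 54.85
tcp_pos: [0.63, -0.046, 0.2144]
eef_rot: [3.141, -0.003, 2.855]
contact_force: [1.2, -0.1, -0.3]
finger_gap: 0.0549
grip_force: 0.0
```

Run:
```python
from h import *
for k in range(4): eyes.grab_frame('scene')
st()
plan([.6301,-.0462,.160],2.856,8)
```

```text
t 55.05 tcp [ 0.6288 -0.0457  0.2157] rpy [ 3.1412e+00 -1.9000e-03  2.8564e+00] F [ 0.27 -0.08  0.39] M [-0.041  0.056  0.004] gap 0.0548 grip 0.0 q [-7.300e-02  4.990e-01  3.340e-01  1.408e+00  1.000e-03  2.120e-01]
"linear": [[-0.005, -0.001, 0.174], [-0.005, -0.0, 0.174], [-0.005, -0.001, 0.174], [-0.004, -0.0, 0.174], [-0.004, -0.001, 0.174], [-0.005, -0.0, 0.174], [-0.004, -0.0, 0.175], [-0.005, -0.001, 0.174]] 
"rot": [[0.0, -0.002, 0.0], [0.001, -0.002, 0.001], [0.0, -0.002, 0.0], [0.001, -0.002, 0.001], [0.0, -0.002, 0.0], [0.001, -0.003, 0.001], [0.0, -0.002, 0.0], [0.001, -0.003, 0.001]]
```

{"method": "jog_arm", "body": {"linear": [[-0.02, 0, 0.15], [-0.01, 0, 0.2], [0, 0, 0.22], [0, 0, 0.22], [0, 0, 0.22], [0, 0, 0.2], [0, 0, 0.12], [0, 0, 0.06]], "rot": [[0, -0.01, 0], [0, -0.01, 0], [0, 0, 0], [0, 0, 0], [0, 0, 0], [0, 0, 0], [0, 0, 0], [0, 0, 0]]}}

```text
t: 55.72
tcp_pos: [0.6302, -0.0461, 0.1594]
eef_rot: [3.141, -0.0, 2.856]
contact_force: [-0.4, 0.4, 0.4]
finger_gap: 0.0553
grip_force: 0.0
```

{"method": "jog_arm", "body": {"linear": [[0, 0, 0], [0, 0, 0], [0, 0, 0], [0, 0, 0], [0, 0, 0], [0, 0, 0], [0, 0, 0], [0, 0, 0]], "rot": [[0, 0, 0], [0, 0, 0], [0, 0, 0], [0, 0, 0], [0, 0, 0], [0, 0, 0], [0, 0, 0], [0, 0, 0]], "hand": 15, "newtons": 50}}

```text
t: 56.38
tcp_pos: [0.6307, -0.0463, 0.1608]
eef_rot: [3.141, 0.002, 2.856]
contact_force: [-0.6, -2.0, 5.1]
finger_gap: 0.0284
grip_force: 49.7
```

{"method": "jog_arm", "body": {"linear": [[0, 0, 0], [0, 0, 0], [0, 0, 0], [0, 0, 0], [0, 0, 0], [0, 0, 0], [0, 0, 0], [0, 0, 0]], "rot": [[0, 0, 0.28], [0, 0, 0.28], [0, 0, 0.28], [0, 0, 0.28], [0, 0, 0.28], [0, 0, 0.27], [0, 0, 0], [0, 0, 0]]}}

```text
t: 57.05
tcp_pos: [0.6307, -0.0462, 0.1606]
eef_rot: [3.141, 0.001, 2.682]
contact_force: [-1.3, -3.8, 2.2]
finger_gap: 0.0286
grip_force: 49.7
```

```bash
python3 -c "
from h import *
st()"
```

```text
t 57.05 tcp [ 0.6307 -0.0462  0.1606] rpy [3.141e+00 1.100e-03 2.682e+00] F [-1.26 -3.81  2.2 ] M [-0.771  0.213 -0.023] gap 0.0286 grip 49.7 q [-0.073  0.509  0.21   1.271  0.     0.386]
```

{"method": "jog_arm", "body": {"linear": [[0, 0, 0], [0, 0, 0], [0, 0, 0], [0, 0, -0.1], [0, 0, -0.3], [0, 0, -0.4], [0, 0, -0.4], [0, 0, -0.3]], "rot": [[0, 0, 0], [0, 0, 0], [0, 0, 0], [0, 0, 0], [0, 0, 0], [0, 0, 0], [0, 0, 0], [0, 0, 0]], "hand": 55}}

```text
t: 57.72
tcp_pos: [0.6307, -0.046, 0.2221]
eef_rot: [3.14, 0.002, 2.682]
contact_force: [0.7, 0.7, -0.1]
finger_gap: 0.0549
grip_force: 0.0
```

{"method": "jog_arm", "body": {"linear": [[0.3, -0.07, -0.1], [0.4, -0.1, -0.1], [0.4, -0.1, -0.1], [0.4, -0.1, -0.1], [0.4, -0.1, 0], [0.4, -0.1, 0], [0.3, -0.07, 0], [0.1, 0, 0]], "rot": [[0, 0, 0], [0, 0, 0], [0, 0, 0], [0, 0, 0], [0, 0, 0], [0, 0, 0], [0, 0, 0], [0, 0, 0]]}}

```text
t: 58.38
tcp_pos: [0.5211, -0.0208, 0.2371]
eef_rot: [3.141, 0.001, 2.682]
contact_force: [-0.4, 0.5, -0.5]
finger_gap: 0.0551
grip_force: 0.0
```

Run:
```python
from h import *
import pickle
st(); f0=pickle.load(open('f0.pkl','rb'))
f=eyes.grab_frame('scene'); t=eyes.grab_frame('top')
def blob(f_,roi,lo,hi):
    hsv=cv2.cvtColor(f_['pixels'],cv2.COLOR_RGB2HSV); m=cv2.inRange(hsv,np.array(lo),np.array(hi)); k=np.zeros_like(m); x0,y0,x1,y1=roi; k[y0:y1,x0:x1]=m[y0:y1,x0:x1]
    M=cv2.moments(k,True); c=cv2.findContours(k,0,2)[0]; return M['m00'],round(M['m10']/max(M['m00'],1),1),round(M['m01']/max(M['m00'],1),1)
print('driver S',blob(f,(296,175,330,225),(0,0,0),(180,255,60)),'expect',proj(f,[[.629,-.047,.19],[.629,-.047,.14]]).round(1).tolist())
for n,a in(('before',f0['top']),('after',t)): print(n,'tape',blob(a,(255,128,300,168),(15,40,150),(35,150,255)))
for n,a in(('before',f0['scene']),('after',f)): print(n,'sink',blob(a,(235,190,258,212),(0,0,0),(180,255,50)))
```

```text
t 58.38 tcp [ 0.5211 -0.0208  0.2371] rpy [3.1405e+00 1.1000e-03 2.6816e+00] F [-0.41  0.48 -0.53] M [0.005 0.011 0.01 ] gap 0.0551 grip 0.0 q [-4.000e-02  2.560e-01  3.500e-02  1.349e+00  1.000e-03  4.200e-01]
driver S (342.0, 308.7, 211.1) expect [[308.9, 202.2], [308.9, 218.9]]
before tape (573.0, 277.5, 147.4)
after tape (0.0, 0.0, 0.0)
before sink (113.0, 246.9, 203.2)
after sink (88.0, 247.9, 203.1)
```

```bash
python3 -c "
from h import *
print(robot.hand_in())"
```

```text
the job is handed in; nothing more can be done
None
```

I handed the job in at about 58 s. The block lies flat in the channel under the pad, and the driver stands on the screw. I estimate the pad force at about 5 N: the last drag test gave 3.8 N, then I turned the screw about 10° further without testing again. The heat sink's position was unchanged in the final picture; the tape roll was hidden there, but the arm never came near it.

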